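# Fit the charged battery pack to the bench meter, lock it and reset the meter

## Task

Move the charged battery pack from its charger to the bay of the bench meter without dropping it; the charger leaves only its two ends free and the bay only its broad sides, so set it down on the desk in between and take it the other way. Then slide the meter's lock fully home to its end stop, so that it pushes the pack under the keeper and holds it there. Last, press the recessed reset button in the meter's front panel fully in with the tip of the ball pen and lay the pen back on the desk, leaving the mug, glue stick and jar where they are.

Things in the scene. Friction and masses are not known exactly. Their poses are not given: they have to be found in the camera images.
- meter: bench meter, fixed, 130 deep (x, front panel at -65 mm) by 210 wide (y, to its left) mm; origin under its centre. Right part (y -105 to +12 mm): instrument body, top at z 44 mm, with the lock slide between two guides (tops z 51 mm) and a display. Left part: battery bay, open above and to front and back; at its left end a contact head, an upright wall 80 mm high (y 91 to 105, x within 42 mm)
- bay (a point): point on the bay floor (12 mm above the desk) where the pack's underside centre goes when lowered in, axes as the meter's. Opening from above: 35 mm to either side along y. Ribs 6 mm high and 5 mm thick at x = +-25 mm. The keeper, a ledge 64 to 71 mm above the desk, overhangs the bay from y +35 to +43 mm; locked, the pack stands about 13 mm further along +y, its end under the keeper
- pack: battery pack, black with a grey top, 44 (x) by 60 (y) by 50 (z) mm, 0.25 kg, upright; origin at the centre of its underside; its ends (+-y, with contacts) are alike and it fits either way round. In the meter its y axis lies along the meter's y axis
- charger: charger, fixed; origin on the desk under its pocket (floor at z 12 mm), pack standing in it with the same axes. Cheeks along the pack's broad sides (x 24.5 to 36 mm either way, y within 36 mm) end 4 mm below the pack's top; at its ends only ribs to z 16 mm (y 33 to 37.5 mm either way). Base 112 by 112 mm, top at z 12 mm; supply block 40 mm high behind (x 36 to 60 mm)
- lock (a joint): the meter's battery lock, m: 0 = fully open (to the meter's right), 0.039 = end stop, fully home, moved along the meter's +y; light friction, no spring. Its nose pushes the pack's right end and covers it 64 mm above the desk
- lock_grip (a point): top centre of the lock slide's upright grip, moves with the slide; grip 26 (meter x) by 16 (meter y) by 30 mm high, top at z 80 mm, its foot plate at z 50 mm
- reset (a joint): the reset button, m: 0 = out, 0.005 = fully in (counts from 0.0035); springs back, about 4 N. White, 14 mm across, its face 5 mm inside the hole
- reset_hole (a point): centre of the mouth of the round reset hole, 16 mm across, in the meter's front panel, 28 mm above the desk; the button moves in along the meter's +x axis
- ball_pen: black ball pen, 134 mm long, 9 mm thick, lying on the desk; origin on its underside at mid-length, axis 4.5 mm above; its narrow silver tip (5 mm across) points along its own +y and ends 67 mm from the origin
- mug: white mug, 96 mm high, bystander; origin under its centre
- glue_stick: glue stick standing upright, 27 mm across, 92 mm high, bystander; origin under its centre
- small_jar: brown jar with white lid, 45 mm across, 52 mm high, bystander; origin under its centre
Not all that is in view belongs to the job. Several things have the shape of the pack; the one meant has the colours described above.

How it is judged (in metres and radians):
On the way, in this order (a step that is already met when the one before it is completed fails the run):
1. the pack stands upright on the desk, out of the charger, let go (height (world z) of pack below 0.005 m and angle between pack's own z axis and vertical below 0.1 rad and contact force between the fingers and pack below 0.2 N), for 0.1 s.
2. the pack stands in the meter's bay, on its floor, let go (x of pack in the frame of meter between -0.005 and 0.005 m and y of pack in the frame of meter between 0.04 and 0.063 m and z of pack in the frame of meter below 0.0145 m and angle between pack's own z axis and vertical below 0.08 rad and contact force between the fingers and pack below 0.2 N), for 0.2 s.
3. the lock is slid home to its end stop, with the pack pushed under the keeper (value of joint lock above 0.0365 m and y of pack in the frame of meter above 0.057 m and z of pack in the frame of meter below 0.0145 m), for 0.2 s.
4. the reset button is pressed fully in with the pen (value of joint reset above 0.0035 m and contact force between ball_pen and meter above 1 N and contact force between the fingers and ball_pen above 1 N), for 0.1 s.
At the end, for the whole second after the job is handed in: The pack stands on the floor of the meter's bay (within 2.5 mm of the floor, upright to 0.08 rad), pushed left under the keeper, the lock is within 2.5 mm of its end stop, the reset button has sprung back out, and the pen lies at rest on the desk, clear of the meter (all of step 3 and x of pack in the frame of meter between -0.005 and 0.005 m and angle between pack's own z axis and vertical below 0.08 rad and value of joint reset below 0.0015 m and height (world z) of ball_pen between -0.01 and 0.008 m and linear speed of ball_pen below 0.03 m/s and contact force between ball_pen and meter below 0.1 N); the robot touches nothing.
It fails at once if the pack is dropped (falls free, faster than 0.5 m/s) (linear speed of pack above 0.5 m/s and contact force between the fingers and pack below 0.2 N).
It fails at once if the mug, glue stick or jar is shifted more than 40 mm or tipped (distance of any of mug, glue_stick, small_jar from where it was at the start of the episode above 0.04 m or angle between any of mug, glue_stick, small_jar's own z axis and vertical above 0.5 rad).
It also fails if it takes over 67 s, if anything falls off the work surface, if the arm or the gripper's body presses on something with over 40 N, if the wrist force passes 120 N, or if a joint passes its speed limit or range.

## Robot

A 7-joint arm with a two-finger parallel gripper is mounted at the origin on a cart in front of the work surface, level with it; the furniture and walls round the work are solid. World frame = base frame: x ahead of the robot, y to its left, z up, the work surface at z = 0. Lengths are in mm, angles in degrees, forces in N, time in s.
With the tool pointing down it reaches from about 350 to 900 mm from the base axis. Payload 8.1 kg.
Tool frame: the origin (TCP) lies at the centre of the arm's flange, where the gripper is bolted on; the fingertips stand 173 mm ahead of it and the grasp point (between the pads) lies 155 mm ahead of it (bot.tips_ahead is the distance from the TCP to the fingertips, in mm); z points along the fingers, y is the line along which they close (so a half turn about z gives the same grasp; the last joint's range is limited). The gripper opens to 85 mm and grips with 20 to 120 N. Pads are 22 mm wide; open, the fingers measure 114 mm over their backs; the gripper's body (76 mm by 85 mm) begins 54 mm behind the grasp point. The pads swing forward as they close: fully open they stand 13 mm farther back than shut.
Start: joints at [-78.988, 24.895, 1.432, 90.138, -0.665, 64.973, -4.303], TCP at [181.617, 598.037, 404.723] pointing down, gripper open.
Joint ranges: [-149.89, 149.89], [-25.12, 119.58], [-72.63, 75.52], [4.76, 147.25], [-75.54, 255.54], [6.69, 114.76], [-157.13, 157.13]. Speed limits (degrees/s): [127.2, 127.2, 172.46, 172.46, 180, 180, 180].

## Interface

Orientations are given as a 3x3 rotation matrix whose columns are the frame's x, y, z axes.
In Python, from workcell import status, snapshot, camera_params, job, bot gives the robot as it stands.
- The arm moves only by the tool jog_arm, never from a script. Its argument "increments" is a list of rows, each an object of numbers: "dx", "dy", "dz": the shift along the tool's x, y, z scaled (see below); "wx", "wy", "wz": the turn, a rotation vector about the tool's x, y, z scaled (see below); "gripper": the opening, from 0 (shut) to 1 (fully open). A call has 1 to 8 rows; each row shifts and turns the commanded pose from where the row before left it, along the tool's axes as they then stand; what a row does not reach is not made up. The controller multiplies each number of a shift by 0.03 m and each number of a turn by 90 degrees. A row lasts 1/10 s, in which the tool goes at most 50 mm and 8.59 degrees, less where a joint would pass 70% of its speed; a pose out of reach is approached as far as the arm can. A call with a number of a shift or a turn outside -1 to 1 is refused whole. A call with a gripper value outside its range is refused whole. The fingers move at their own pace and stop on an object; "newtons" is the grip in N (left out, the last holds). Time passes only in rows, so rows that do not move let the fingers close. It gives the time, the measured TCP pose, the force, the opening and the grip force at its end, in the units of the state.
- status.state(): the state, without advancing time (a new reading comes with each control period).
- snapshot(name): name is "side" or "top" or "wrist"; returns (picture, depth): 384x512x3 uint8, red, green, blue; 384x512 float32, mm along the optical axis (not along the pixel's ray), 0 where there is no reading.
- camera_params(name): a dict with "K" (3x3 intrinsics, pixels), "rvec" (rotation vector, rad) and "tvec" (3), from world to camera coordinates, as OpenCV has them; the wrist camera has in their place "T_tool_cam" (4x4, takes a point from camera to tool coordinates, whose origin is the TCP and whose axes are the flange's). Camera axes: x right, y down, z forward; pixel columns grow to the right and rows downward; lengths in mm; the calibration is good to about 2 mm. The wrist camera is an equidistant fisheye: a pixel r from the principal point sees the ray r / f radians off the axis. A picture is of the moment at which its call begins: read the wrist's pose just before it. camera_params takes no time and is no camera call.
- job.sign_off(): hands the job in; it is judged then, once.
The state is a dict: "time": time; "qpos": joint angles; "dq": joint speeds; "effort": joint torques, N m; "tool_pos": TCP position; "eef_rot": TCP orientation; "ft_force": force on the tool from outside, world axes, zero at the start; "ft_torque": the same for the moment, N m; "finger_gap": opening from 0.0 (shut) to 1.0 (fully open); "grip_force": force on a finger pad.
Only numpy, scipy, OpenCV 4.12 (cv2) and the standard library are available. Lean on these libraries where they do the work, as an engineer would, in place of code of your own. Each camera call takes 0.05 s, during which the arm holds its last target. There are 200 camera calls.

## Working session

There is one attempt and no reset: what is moved stays moved. The work goes in short steps, Python scripts to look and compute and a tool call to move; the robot and the scene stay as the last step left them, time stands still between calls to the robot, and variables do not carry over. Pictures are saved under pics/ and viewed, at most 10 in all, crops included, and the job is handed in when it is done.

Besides the shell and the picture viewer there is one more tool, called after "Request:" as a command line: name --argument value ..., lists and objects as JSON in quotes. jog_arm: Moves the arm, as the interface text tells. Shifts and turns lie within -1 to 1; 1 stands for 0.03 m of shift or 90 degrees of turn. Its arguments: {"type":"object","properties":{"increments":{"type":"array"},"newtons":{"type":"number"}},"required":["increments"]}

```bash
ls; mkdir -p pics; python3 - <<'E'
from workcell import status, snapshot, camera_params, job, bot
import cv2,numpy as np
s=status.state();print({k:np.round(s[k],3).tolist() for k in s})
ims=[]
for n in("side","top"):
    im,d=snapshot(n);np.savez(f"pics/{n}0.npz",im=im,d=d);ims.append(im)
    p=camera_params(n);print(n,{k:np.round(v,4).tolist() for k,v in p.items()}, (d>0).mean())
    cv2.imwrite(f"pics/{n}0.png",cv2.resize(im[:,:,::-1],(800,600)))
print(camera_params("wrist"))
E
```

```text
pics
{'time': 0.0, 'qpos': [-78.986, 24.937, 1.433, 90.19, -0.665, 64.974, -4.305], 'dq': [-0.002, 0.051, -0.09, -0.124, -0.014, -0.001, 0.012], 'effort': [0.0, -67.044, 1.025, -31.622, 0.015, 0.012, -0.0], 'tool_pos': [181.588, 597.791, 403.91], 'eef_rot': [[-0.957, 0.291, -0.0], [0.291, 0.957, -0.002], [-0.0, -0.002, -1.0]], 'ft_force': [0.586, -1.344, -0.664], 'ft_torque': [0.042, -0.053, 0.037], 'grip_force': 0.0, 'finger_gap': 1.002}
side {'K': [[425.257, 0.0, 254.1058], [0.0, 425.257, 194.8946], [0.0, 0.0, 1.0]], 'rvec': [2.162, 1.5769, -0.4444], 'tvec': [-159.232, -411.6849, 1574.0452]} 0.9957987467447916
top {'K': [[371.9816, 0.0, 261.404], [0.0, 371.9816, 195.3207], [0.0, 0.0, 1.0]], 'rvec': [2.1934, -2.2232, 0.0533], 'tvec': [-5.7236, 517.8637, 1269.8926]} 0.9961446126302084
{'K': array([[297.31863964,   0.        , 262.02565036],
       [  0.        , 297.31863964, 194.84395156],
       [  0.        ,   0.        ,   1.        ]]), 'T_tool_cam': array([[-9.48632463e-04, -9.51382483e-01, -3.08010505e-01,
         7.99465054e+01],
       [ 9.99999514e-01, -9.84745092e-04, -3.81895144e-05,
         9.63510537e-02],
       [-2.66978998e-04, -3.08010391e-01,  9.51382955e-01,
         3.12726497e+01],
       [ 0.00000000e+00,  0.00000000e+00,  0.00000000e+00,
         1.00000000e+00]])}
```

View pics/top0.png

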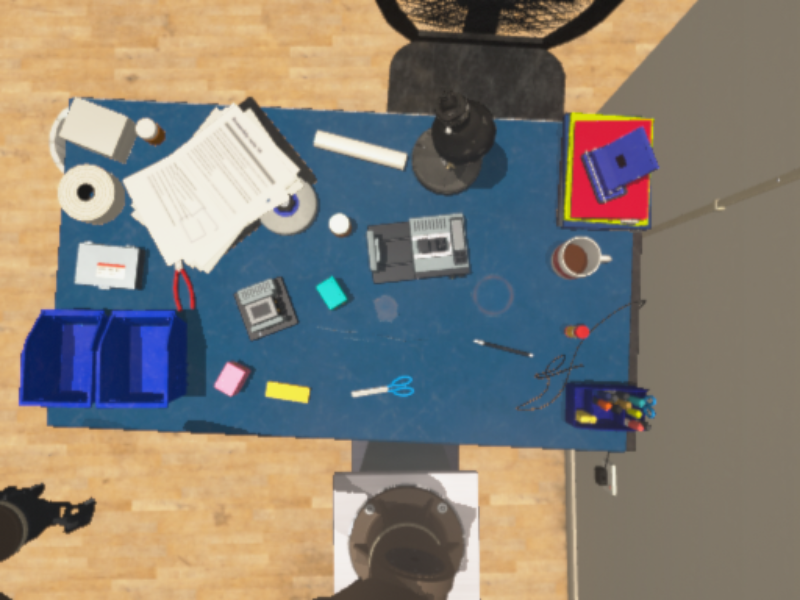

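View pics/side0.png

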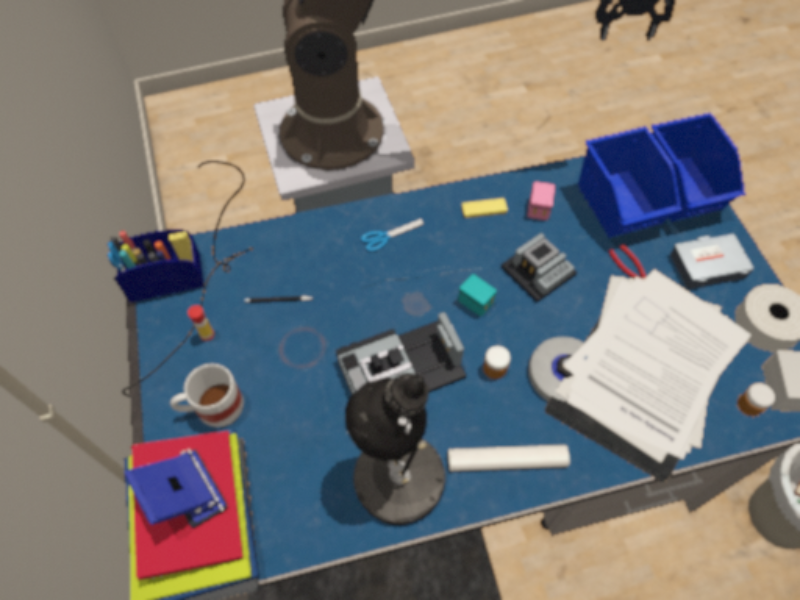

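```bash
cat > h.py <<'E'
from workcell import status, snapshot, camera_params, job, bot
import cv2,numpy as np
def pts(n,d):
    """world point per pixel from depth, fixed cameras"""
    p=camera_params(n);K=p["K"];R=cv2.Rodrigues(np.array(p["rvec"],float))[0]
    v,u=np.mgrid[:d.shape[0],:d.shape[1]]
    c=np.dstack([(u-K[0,2])/K[0,0]*d,(v-K[1,2])/K[1,1]*d,d])
    return (c-np.array(p["tvec"]).ravel())@R
def wrist():
    """wrist picture, depth, camera pose (world)"""
    s=status.state();T=np.eye(4);T[:3,:3]=s["eef_rot"];T[:3,3]=s["tool_pos"]
    im,d=snapshot("wrist");return im,d,T@camera_params("wrist")["T_tool_cam"]
def wrays(uv):
    p=camera_params("wrist")["K"];q=(np.atleast_2d(uv)-[p[0,2],p[1,2]])/p[0,0]
    r=np.linalg.norm(q,axis=1,keepdims=True)+1e-9
    return np.hstack([q/r*np.sin(r),np.cos(r)])
def wpts(d,T):
    v,u=np.mgrid[:d.shape[0],:d.shape[1]];r=wrays(np.c_[u.ravel(),v.ravel()])
    P=r/np.maximum(r[:,2:],.05)*d.reshape(-1,1)
    return (P@T[:3,:3].T+T[:3,3]).reshape(d.shape+(3,))
def wplane(uv,T,z):
    r=wrays(uv)@T[:3,:3].T
    return T[:3,3]+r*((z-T[2,3])/r[:,2:])
E
python3 - <<'E'
from h import *
P={n:pts(n,np.load(f"pics/{n}0.npz")["d"]) for n in("side","top")}
A=np.load("pics/top0.npz")["im"];B=np.load("pics/side0.npz")["im"]
for n,uv in(("top",[(170,198),(212,187),(148,242),(268,157),(304,218),(340,223),(217,143),(369,212),(368,165)]),("side",[(347,160),(305,188),(346,128),(257,230),(160,192),(197,190),(317,230),(127,210),(136,250)])):
    for u,v in uv: print(n,u,v,P[n][v,u].round())
im,d,T=wrist();np.savez("pics/w0.npz",im=im,d=d,T=T)
f=lambda c:cv2.resize(c[:,:,::-1],(400,300),interpolation=cv2.INTER_CUBIC)
g=np.vstack([np.hstack([f(A[165:225,135:215]),f(A[130:190,225:305])]),np.hstack([f(B[145:205,285:365]),f(im)])])
cv2.imwrite("pics/c1.png",g)
E
```

```text
top 170 198 [511. 289.  60.]
top 212 187 [546. 152.  48.]
top 148 242 [367. 366.  47.]
top 268 157 [642. -36.  65.]
top 304 218 [ 438. -158.    9.]
top 340 223 [ 419. -283.    2.]
top 217 143 [693. 134.  51.]
top 369 212 [ 456. -358.   92.]
top 368 165 [ 616. -378.   26.]
side 347 160 [512. 306.  64.]
side 305 188 [559. 150.  50.]
side 346 128 [383. 362.  50.]
side 257 230 [658. -33.  71.]
side 160 192 [ 412. -271.   11.]
side 197 190 [ 437. -160.    6.]
side 317 230 [702. 130.  55.]
side 127 210 [ 468. -373.   48.]
side 136 250 [ 590. -373.   23.]
```

View pics/c1.png

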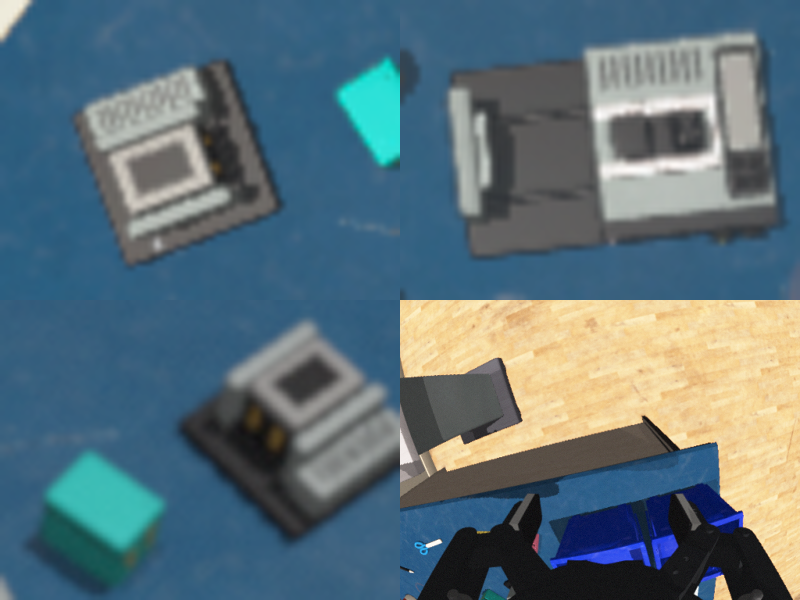

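Top view: pack candidates are (170,198) in the charger, which is black with a grey top and brass contacts; the teal block (212,187); and the pink block (148,242). Only the one in the charger fits, and the crop confirms it. The meter is at (268,157) with its bay on the image left, and the pen is at (322,223). The charger's yaw is about 19° and the meter's about 4.6°. I'll move over the charger and look closer.

Request:
jog_arm --increments '[{"dx": -0.98, "dy": -0.58}, {"dx": -0.98, "dy": -0.58}, {"dx": -0.98, "dy": -0.58}, {"dx": -0.98, "dy": -0.58}, {"dx": -0.98, "dy": -0.58}, {"dx": -0.98, "dy": -0.58}, {"dx": -0.98, "dy": -0.58}, {"dx": -0.98, "dy": -0.58}]'

```text
validation failed for argument at $.in...
```

Request:
jog_arm --increments '[{"dx": -0.98, "dy": -0.58}, {"dx": -0.98, "dy": -0.58}, {"dx": -0.98, "dy": -0.58}, {"dx": -0.98, "dy": -0.58}, {"wz": -0.095}, {"wz": -0.095}, {"wz": -0.095}, {"wz": -0.095}]'

```text
validation failed for argument at $.in...
```

```bash
python3 - <<'E'
from h import *
s=status.state();print({k:np.round(s[k],3).tolist() for k in("time","tool_pos","eef_rot","qpos","ft_force")})
im,d,T=wrist();np.savez("pics/w1.npz",im=im,d=d,T=T)
cv2.imwrite("pics/w1.png",cv2.resize(im[:,:,::-1],(800,600)))
E
```

```text
{'time': 0.15, 'tool_pos': [181.565, 597.885, 404.129], 'eef_rot': [[-0.957, 0.291, -0.0], [0.291, 0.957, -0.001], [-0.0, -0.001, -1.0]], 'qpos': [-78.989, 24.927, 1.432, 90.175, -0.666, 64.971, -4.303], 'ft_force': [0.073, 0.106, 0.426]}
```

View pics/w1.png

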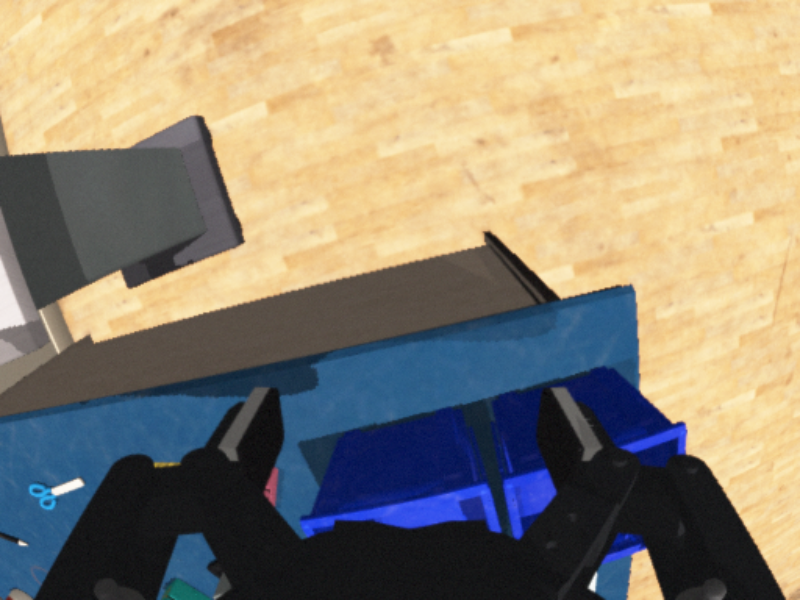

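The camera still shows the desk's left edge and the bins because the move was refused. I'll retry with all the keys given.

Request:
jog_arm --increments '[{"dx": -0.98, "dy": -0.58, "dz": 0, "wx": 0, "wy": 0, "wz": 0, "gripper": 1}, {"dx": -0.98, "dy": -0.58, "dz": 0, "wx": 0, "wy": 0, "wz": 0, "gripper": 1}, {"dx": -0.98, "dy": -0.58, "dz": 0, "wx": 0, "wy": 0, "wz": 0, "gripper": 1}, {"dx": -0.98, "dy": -0.58, "dz": 0, "wx": 0, "wy": 0, "wz": 0, "gripper": 1}, {"dx": -0.98, "dy": -0.58, "dz": 0, "wx": 0, "wy": 0, "wz": 0, "gripper": 1}, {"dx": -0.98, "dy": -0.58, "dz": 0, "wx": 0, "wy": 0, "wz": 0, "gripper": 1}]'

```text
time: 0.8
tool_pos: [320.9, 445.7, 404.7]
eef_rot: [[-0.957, 0.291, -0.0], [0.291, 0.957, -0.0], [-0.0, -0.0, -1.0]]
ft_force: [0.1, 0.1, 0.8]
finger_gap: 0.997
grip_force: 0.0
```

Request:
jog_arm --increments '[{"dx": -0.97, "dy": -0.39, "dz": 0, "wx": 0, "wy": 0, "wz": 0, "gripper": 1}, {"dx": -0.97, "dy": -0.39, "dz": 0, "wx": 0, "wy": 0, "wz": 0, "gripper": 1}, {"dx": -0.97, "dy": -0.39, "dz": 0, "wx": 0, "wy": 0, "wz": 0, "gripper": 1}, {"dx": -0.97, "dy": -0.39, "dz": 0, "wx": 0, "wy": 0, "wz": 0, "gripper": 1}, {"dx": -0.97, "dy": -0.39, "dz": 0, "wx": 0, "wy": 0, "wz": 0, "gripper": 1}, {"dx": -0.97, "dy": -0.39, "dz": 0, "wx": 0, "wy": 0, "wz": 0, "gripper": 1}, {"dx": -0.97, "dy": -0.39, "dz": 0, "wx": 0, "wy": 0, "wz": 0, "gripper": 1}, {"dx": -0.97, "dy": -0.39, "dz": 0, "wx": 0, "wy": 0, "wz": 0, "gripper": 1}]'

```text
time: 1.6
tool_pos: [516.4, 288.7, 404.6]
eef_rot: [[-0.957, 0.291, -0.0], [0.291, 0.957, -0.0], [0.0, -0.0, -1.0]]
ft_force: [-0.2, 1.2, -0.3]
finger_gap: 1.001
grip_force: 0.0
```

Request:
jog_arm --increments '[{"dx": -0.97, "dy": -0.39, "dz": 0, "wx": 0, "wy": 0, "wz": 0, "gripper": 1}, {"dx": 0, "dy": 0, "dz": 0, "wx": 0, "wy": 0, "wz": -0.095, "gripper": 1}, {"dx": 0, "dy": 0, "dz": 0, "wx": 0, "wy": 0, "wz": -0.095, "gripper": 1}, {"dx": 0, "dy": 0, "dz": 0, "wx": 0, "wy": 0, "wz": -0.095, "gripper": 1}, {"dx": 0, "dy": 0, "dz": 0, "wx": 0, "wy": 0, "wz": -0.095, "gripper": 1}, {"dx": 0, "dy": 0, "dz": 0, "wx": 0, "wy": 0, "wz": -0.02, "gripper": 1}]'

```text
time: 2.2
tool_pos: [540.1, 269.8, 404.5]
eef_rot: [[-0.944, -0.33, -0.0], [-0.33, 0.944, -0.0], [0.0, 0.0, -1.0]]
ft_force: [-0.2, 0.3, -0.2]
finger_gap: 0.999
grip_force: 0.0
```

```bash
python3 - <<'E'
from h import *
s=status.state();print({k:np.round(s[k],3).tolist() for k in("time","tool_pos","eef_rot","qpos","ft_force")})
im,d,T=wrist();np.savez("pics/w2.npz",im=im,d=d,T=T)
cv2.imwrite("pics/w2.png",cv2.resize(im[:,:,::-1],(800,600)))
E
```

```text
{'time': 2.2, 'tool_pos': [540.072, 269.832, 404.538], 'eef_rot': [[-0.944, -0.33, -0.0], [-0.33, 0.944, -0.0], [0.0, 0.0, -1.0]], 'qpos': [-33.342, 22.905, 2.433, 93.349, -1.065, 63.786, 78.659], 'ft_force': [-0.212, 0.317, -0.169]}
```

View pics/w2.png

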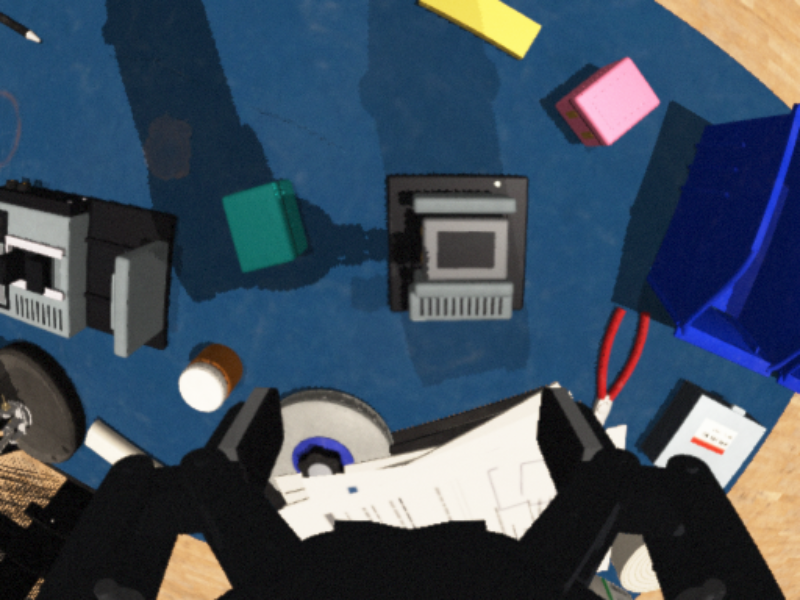

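Wrist view: the pack's grey top is at (466,250), between the cheeks, with the supply block at (462,302). The teal and pink decoys are at (265,225) and (610,100), the meter is at the left, and the pen's silver tip is at (38,38), at its +y world end.

```bash
python3 - <<'E'
from h import *
z=np.load("pics/w2.npz");im,d,T=z["im"],z["d"],z["T"]
P=wpts(d,T);hsv=cv2.cvtColor(im,cv2.COLOR_RGB2HSV)
np.set_printoptions(linewidth=220)
print("row z",P[160,245:345:3,2].round().astype(int));print("row V",hsv[160,245:345:3,2])
print("col z",P[110:210:3,298,2].round().astype(int));print("col V",hsv[110:210:3,298,2])
print("desk",np.median(P[20:60,200:260,2]), "mm: ",np.median(P[100:110,290:310],axis=(0,1)))
m=((hsv[...,2]>95)&(hsv[...,1]<60)).astype(np.uint8);m[:, :255]=0;m[:,340:]=0;m[:136]=0;m[183:]=0
n,l,st,c=cv2.connectedComponentsWithStats(m)
i=1+np.argmax(st[1:,4]);cnt=cv2.findContours((l==i).astype(np.uint8),0,1)[0][0].reshape(-1,2)
zt=np.median(P[(l==i)][:,2]);print("comp",st[i],"z",zt)
w=wplane(cnt+0.,T,zt)[:,:2].astype(np.float32);r=cv2.minAreaRect(w);print(r)
# second view: top camera, same top face by depth
P2=pts("top",np.load("pics/top0.npz")["d"]);q=P2[190:206,160:181].reshape(-1,3)
print("top cam z>57 median z",np.median(q[q[:,2]>57],axis=0))
E
```

```text
row z [ 0  1 12 12 12 12 11 15 42 61 62 62 62 62 62 63 61 62 63 63 62 61 62 61 62 61 61 11 12 13 12  0  0  0]
row V [ 58  45  19  15  14  14  19  14  22  86 159 157  59  63  60  60  61  62  65  64  61  67  67  68 162 166 151  66  69  75  62 114 119 113]
col z [ 1 13 11 11 11 49 57 58 58 44 61 61 62 62 61 61 62 61 61 62 62 63 61 51 55 58 57 40 41 40 40 38 -1 -2]
col V [ 95  41  69  71  36  62 147 162 151  30 102 173 171  69  65  64  60  61  63  61  67 152 153  74 138 158 145 157 157 150 148 141  98  95]
desk -0.4939122975182215 mm:  [ 4.51830581e+02  2.89086132e+02 -4.03359223e-01]
comp [ 271  140   55   39 1210] z 61.371756766097434
((509.3233947753906, 300.7816467285156), (41.99061965942383, 58.10963439941406), 20.05367660522461)
top cam z>57 median z [507.99381787 295.18066461  61.29342078]
```

Request:
jog_arm --increments '[{"dx": 0.21, "dy": 0.44, "dz": 1, "wx": 0, "wy": 0, "wz": -0.009, "gripper": 1}, {"dx": 0.21, "dy": 0.44, "dz": 1, "wx": 0, "wy": 0, "wz": 0, "gripper": 1}, {"dx": 0.21, "dy": 0.43, "dz": 1, "wx": 0, "wy": 0, "wz": 0, "gripper": 1}, {"dx": 0, "dy": 0, "dz": 1, "wx": 0, "wy": 0, "wz": 0, "gripper": 1}, {"dx": 0, "dy": 0, "dz": 1, "wx": 0, "wy": 0, "wz": 0, "gripper": 1}]'

```text
time: 2.75
tool_pos: [508.5, 301.3, 253.7]
eef_rot: [[-0.941, -0.338, 0.0], [-0.338, 0.941, 0.0], [-0.0, 0.0, -1.0]]
ft_force: [0.2, -0.3, -0.3]
finger_gap: 1.004
grip_force: 0.0
```

```bash
python3 - <<'E'
from h import *
print(bot.tips_ahead)
s=status.state();print({k:np.round(s[k],3).tolist() for k in("time","tool_pos","eef_rot")})
im,d,T=wrist();np.savez("pics/w3.npz",im=im,d=d,T=T)
P=wpts(d,T);hsv=cv2.cvtColor(im,cv2.COLOR_RGB2HSV)
top=(np.hypot(P[...,0]-509,P[...,1]-301)<36)&(abs(P[...,2]-62)<3.0)&(hsv[...,2]>35)
top=cv2.morphologyEx(top.astype(np.uint8),cv2.MORPH_OPEN,np.ones((3,3)))
n,l,st,c=cv2.connectedComponentsWithStats(top);i=1+np.argmax(st[1:,4])
Q=P[l==i];print(st[i],Q.mean(0),cv2.minAreaRect(Q[:,:2].astype(np.float32)))
# fingertips
print("finger z at lowest (tool frame)",)
F=P[(P[...,2]<T[2,3]-20)&(hsv[...,2]<60)&(np.hypot(P[...,0]-s["tool_pos"][0],P[...,1]-s["tool_pos"][1])<65)&(P[...,2]>70)]
R=np.array(s["eef_rot"]);f=(F-s["tool_pos"])@R;print(len(f),np.percentile(f[:,2],[50,95,99.5]))
a=f[f[:,2]>140];print(len(a),[(a[a[:,1]*g>0].min(0).round(),a[a[:,1]*g>0].max(0).round()) for g in(1,-1)])
E
```

```text
173.4
{'time': 2.75, 'tool_pos': [508.511, 301.265, 253.689], 'eef_rot': [[-0.941, -0.338, 0.0], [-0.338, 0.941, 0.0], [-0.0, 0.0, -1.0]]}
[ 210  204  100   65 3787] [506.78817174 299.87819938  61.3011017 ] ((509.2766418457031, 300.40380859375), (43.96394348144531, 59.842979431152344), 20.13435173034668)
finger z at lowest (tool frame)
25947 [ 92.16008385 139.62728903 156.40033629]
1262 [(array([-10.,  43., 140.]), array([ 12.,  57., 161.])), (array([-10., -56., 140.]), array([ 12., -41., 161.]))]
```

Request:
jog_arm --increments '[{"dx": 0, "dy": 0, "dz": 1, "wx": 0, "wy": 0, "wz": 0, "gripper": 1}, {"dx": 0, "dy": 0, "dz": 1, "wx": 0, "wy": 0, "wz": 0, "gripper": 1}, {"dx": 0, "dy": 0, "dz": 0.2, "wx": 0, "wy": 0, "wz": 0, "gripper": 1}, {"dx": 0, "dy": 0, "dz": 0, "wx": 0, "wy": 0, "wz": 0, "gripper": 0.4}, {"dx": 0, "dy": 0, "dz": 0, "wx": 0, "wy": 0, "wz": 0, "gripper": 0.4}, {"dx": 0, "dy": 0, "dz": 0, "wx": 0, "wy": 0, "wz": 0, "gripper": 0.4}, {"dx": 0, "dy": 0, "dz": 0, "wx": 0, "wy": 0, "wz": 0, "gripper": 0.4}]' --newtons 50

```text
time: 3.5
tool_pos: [509.6, 301.0, 190.3]
eef_rot: [[-0.94, -0.34, 0.002], [-0.34, 0.94, 0.001], [-0.003, 0.001, -1.0]]
ft_force: [-0.5, 0.5, 6.9]
finger_gap: 0.699
grip_force: 55.3
```

```bash
python3 - <<'E'
from h import *
# meter & pen from existing pictures
P2=pts("top",np.load("pics/top0.npz")["d"]);A=np.load("pics/top0.npz")["im"]
hsv=cv2.cvtColor(A,cv2.COLOR_RGB2HSV)
reg=np.zeros(A.shape[:2],bool);reg[130:185,230:305]=1
for lo,hi,nm in((40,47.5,"body44"),(74,86,"80 tall"),(62,73,"keeper"),(8,16,"bayfloor")):
    m=reg&(P2[...,2]>lo)&(P2[...,2]<hi);Q=P2[m]
    print(nm,len(Q),np.median(Q[:,2]).round(1),cv2.minAreaRect(Q[:,:2].astype(np.float32)))
    k=m.astype(np.uint8);n,l,st,c=cv2.connectedComponentsWithStats(k)
    for i in range(1,n):
        if st[i,4]>12: q=P2[l==i];print("   ",st[i,4],q.mean(0).round(1),np.round(cv2.minAreaRect(q[:,:2].astype(np.float32))[0],1))
E
```

```text
body44 821 44.0 ((641.2791137695312, -40.152366638183594), (130.46234130859375, 195.99205017089844), 5.369244575500488)
    780 [643.8 -81.   44. ] [645.  -79.7]
    31 [638.6 -28.   44. ] [640.  -32.6]
80 tall 147 79.3 ((629.7042236328125, -6.936897277832031), (160.70457458496094, 78.7664566040039), 88.46114349365234)
    104 [631.8  64.3  79.3] [631.6  64.5]
    40 [645.1 -81.2  79.1] [646.3 -81.1]
keeper 99 68.7 ((640.9985961914062, 4.061149597167969), (62.005958557128906, 145.44549560546875), 18.027631759643555)
    33 [632.5  53.8  69.7] [632.5  53.5]
    61 [641.4 -44.1  68.3] [641.4 -43.8]
bayfloor 727 11.7 ((637.9119873046875, 1.5858535766601562), (130.0130157470703, 139.42269897460938), 5.571558475494385)
    726 [635.1  19.4  11.7] [635.6  24.8]
```

Gripped: the gap is 59 mm, which matches the pack. Lifting, then turning to the meter's yaw.

Request:
jog_arm --increments '[{"dx": 0, "dy": 0, "dz": -0.5, "wx": 0, "wy": 0, "wz": 0, "gripper": 0.4}, {"dx": 0, "dy": 0, "dz": -1, "wx": 0, "wy": 0, "wz": 0, "gripper": 0.4}, {"dx": 0, "dy": 0, "dz": -1, "wx": 0, "wy": 0, "wz": 0, "gripper": 0.4}, {"dx": 0, "dy": 0, "dz": -0.5, "wx": 0, "wy": 0, "wz": 0.081, "gripper": 0.4}, {"dx": 0, "dy": 0, "dz": 0, "wx": 0, "wy": 0, "wz": 0.081, "gripper": 0.4}]'

```text
time: 4.0
tool_pos: [509.8, 301.0, 282.8]
eef_rot: [[-0.996, -0.088, 0.004], [-0.088, 0.996, 0.004], [-0.004, 0.003, -1.0]]
ft_force: [0.1, 0.1, -2.2]
finger_gap: 0.7
grip_force: 54.9
```

Request:
jog_arm --increments '[{"dx": 0.23, "dy": -0.98, "dz": 0, "wx": 0, "wy": 0, "wz": 0, "gripper": 0.4}, {"dx": 0.23, "dy": -0.98, "dz": 0, "wx": 0, "wy": 0, "wz": 0, "gripper": 0.4}, {"dx": 0.23, "dy": -0.98, "dz": 0, "wx": 0, "wy": 0, "wz": 0, "gripper": 0.4}, {"dx": 0.23, "dy": -0.98, "dz": 0, "wx": 0, "wy": 0, "wz": 0, "gripper": 0.4}, {"dx": 0.23, "dy": -0.98, "dz": 0, "wx": 0, "wy": 0, "wz": 0, "gripper": 0.4}, {"dx": 0.23, "dy": -0.98, "dz": 0, "wx": 0, "wy": 0, "wz": 0, "gripper": 0.4}, {"dx": 0.23, "dy": -0.98, "dz": 0, "wx": 0, "wy": 0, "wz": 0, "gripper": 0.4}, {"dx": 0.23, "dy": -0.98, "dz": 0, "wx": 0, "wy": 0, "wz": 0, "gripper": 0.4}]'

```text
time: 4.8
tool_pos: [475.6, 60.2, 279.9]
eef_rot: [[-0.996, -0.093, 0.001], [-0.093, 0.996, 0.001], [-0.001, 0.0, -1.0]]
ft_force: [0.4, -0.3, -2.8]
finger_gap: 0.693
grip_force: 54.9
```

Request:
jog_arm --increments '[{"dx": 0.23, "dy": -0.98, "dz": 0, "wx": 0, "wy": 0, "wz": 0, "gripper": 0.4}, {"dx": 0.23, "dy": -0.98, "dz": 0, "wx": 0, "wy": 0, "wz": 0, "gripper": 0.4}, {"dx": 0.23, "dy": -0.98, "dz": 0, "wx": 0, "wy": 0, "wz": 0, "gripper": 0.4}, {"dx": 0.23, "dy": -0.98, "dz": 0, "wx": 0, "wy": 0, "wz": 0, "gripper": 0.4}, {"dx": 0, "dy": 0, "dz": 1, "wx": 0, "wy": 0, "wz": 0, "gripper": 0.4}, {"dx": 0, "dy": 0, "dz": 1, "wx": 0, "wy": 0, "wz": 0, "gripper": 0.4}, {"dx": 0, "dy": 0, "dz": 0.6, "wx": 0, "wy": 0, "wz": 0, "gripper": 0.4}]'

```text
time: 5.5
tool_pos: [459.1, -58.5, 200.3]
eef_rot: [[-0.996, -0.092, -0.0], [-0.092, 0.996, 0.0], [0.0, 0.0, -1.0]]
ft_force: [-0.7, 0.3, -1.2]
finger_gap: 0.698
grip_force: 55.0
```

```bash
python3 - <<'E'
from h import *
s=status.state();print({k:np.round(s[k],3).tolist() for k in("time","tool_pos","eef_rot","ft_force","finger_gap")})
im,d,T=wrist();np.savez("pics/w4.npz",im=im,d=d,T=T)
P=wpts(d,T);hsv=cv2.cvtColor(im,cv2.COLOR_RGB2HSV)
t=s["tool_pos"];R=np.array(s["eef_rot"]);f=(P-t)@R
np.set_printoptions(linewidth=200)
m=(abs(f[...,0])<26)&(abs(f[...,1])<34)&(f[...,2]>110)&(f[...,2]<150);Q=f[m];print(len(Q),np.median(Q,axis=0),cv2.minAreaRect(Q[:,:2].astype(np.float32)))
E
```

```text
{'time': 5.5, 'tool_pos': [459.08, -58.531, 200.27], 'eef_rot': [[-0.996, -0.092, -0.0], [-0.092, 0.996, 0.0], [0.0, 0.0, -1.0]], 'ft_force': [-0.71, 0.273, -1.25], 'finger_gap': 0.698}
14766 [1.18911348e+01 7.02982927e-03 1.29028230e+02] ((1.192728042602539, -0.16955947875976562), (44.67417526245117, 68.02251434326172), 0.971898078918457)
```

Request:
jog_arm --increments '[{"dx": 0, "dy": 0, "dz": 0.5, "wx": 0, "wy": 0, "wz": 0, "gripper": 0.4}, {"dx": 0, "dy": 0, "dz": 0.18, "wx": 0, "wy": 0, "wz": 0, "gripper": 0.4}, {"dx": 0, "dy": 0, "dz": 0, "wx": 0, "wy": 0, "wz": 0, "gripper": 0.4}]'

```text
time: 5.85
tool_pos: [459.5, -58.2, 180.7]
eef_rot: [[-0.996, -0.093, -0.0], [-0.093, 0.996, 0.0], [0.0, 0.0, -1.0]]
ft_force: [-0.3, -0.2, -1.9]
finger_gap: 0.695
grip_force: 54.9
```

Request:
jog_arm --increments '[{"dx": 0, "dy": 0, "dz": 0.05, "wx": 0, "wy": 0, "wz": 0, "gripper": 0.4}, {"dx": 0, "dy": 0, "dz": 0, "wx": 0, "wy": 0, "wz": 0, "gripper": 0.75}, {"dx": 0, "dy": 0, "dz": 0, "wx": 0, "wy": 0, "wz": 0, "gripper": 1}, {"dx": 0, "dy": 0, "dz": 0, "wx": 0, "wy": 0, "wz": 0, "gripper": 1}, {"dx": 0, "dy": 0, "dz": 0, "wx": 0, "wy": 0, "wz": 0, "gripper": 1}]'

```text
time: 6.35
tool_pos: [459.5, -58.3, 179.1]
eef_rot: [[-0.996, -0.093, 0.001], [-0.093, 0.996, 0.0], [-0.001, 0.0, -1.0]]
ft_force: [-0.7, -1.6, -0.8]
finger_gap: 0.997
grip_force: 0.0
```

Request:
jog_arm --increments '[{"dx": 0, "dy": 0, "dz": -1, "wx": 0, "wy": 0, "wz": 0, "gripper": 1}, {"dx": 0, "dy": 0, "dz": -1, "wx": 0, "wy": 0, "wz": 0, "gripper": 1}, {"dx": 0, "dy": 0, "dz": -1, "wx": 0, "wy": 0, "wz": 0.095, "gripper": 1}, {"dx": 0, "dy": 0, "dz": -1, "wx": 0, "wy": 0, "wz": 0.095, "gripper": 1}, {"dx": 0, "dy": 0, "dz": -1, "wx": 0, "wy": 0, "wz": 0.095, "gripper": 1}, {"dx": 0, "dy": 0, "dz": -1, "wx": 0, "wy": 0, "wz": 0.095, "gripper": 1}, {"dx": 0, "dy": 0, "dz": 0, "wx": 0, "wy": 0, "wz": 0.095, "gripper": 1}]'

```text
time: 7.05
tool_pos: [460.4, -58.6, 362.4]
eef_rot: [[-0.79, 0.613, 0.006], [0.613, 0.79, 0.001], [-0.005, 0.004, -1.0]]
ft_force: [0.7, -0.2, 0.5]
finger_gap: 1.004
grip_force: 0.0
```

Request:
jog_arm --increments '[{"dx": 0, "dy": 0, "dz": 0, "wx": 0, "wy": 0, "wz": 0.095, "gripper": 1}, {"dx": 0, "dy": 0, "dz": 0, "wx": 0, "wy": 0, "wz": 0.095, "gripper": 1}, {"dx": 0, "dy": 0, "dz": 0, "wx": 0, "wy": 0, "wz": 0.095, "gripper": 1}, {"dx": 0, "dy": 0, "dz": 0, "wx": 0, "wy": 0, "wz": 0.095, "gripper": 1}, {"dx": 0, "dy": 0, "dz": 0, "wx": 0, "wy": 0, "wz": 0.095, "gripper": 1}, {"dx": 0, "dy": 0, "dz": 0, "wx": 0, "wy": 0, "wz": 0.05, "gripper": 1}, {"dx": 0, "dy": 0, "dz": 0, "wx": 0, "wy": 0, "wz": 0, "gripper": 1}]'

```text
time: 7.75
tool_pos: [459.3, -58.2, 358.8]
eef_rot: [[-0.092, 0.996, -0.0], [0.996, 0.092, 0.0], [0.0, -0.0, -1.0]]
ft_force: [-0.3, -0.2, 0.7]
finger_gap: 0.998
grip_force: 0.0
```

```bash
python3 - <<'E'
from h import *
s=status.state();print({k:np.round(s[k],3).tolist() for k in("time","tool_pos","eef_rot","qpos","ft_force","finger_gap")})
im,d,T=wrist();np.savez("pics/w5.npz",im=im,d=d,T=T)
cv2.imwrite("pics/w5.png",cv2.resize(im[:,:,::-1],(800,600)))
P=wpts(d,T)
def fit(nm,m,op=1):
    m=m.astype(np.uint8)
    if op: m=cv2.morphologyEx(m,cv2.MORPH_OPEN,np.ones((3,3)))
    n,l,st,c=cv2.connectedComponentsWithStats(m)
    for i in range(1,n):
        if st[i,4]>60:
            q=P[l==i];print(nm,st[i].tolist(),q.mean(0).round(1),np.median(q[:,2]).round(1),[np.round(a,1) for a in cv2.minAreaRect(q[:,:2].astype(np.float32))])
X,Y,Z=P[...,0],P[...,1],P[...,2]
fit("pack",(np.hypot(X-460,Y+58)<45)&(abs(Z-50)<3))
M=(X>560)&(X<730)&(Y>-160)&(Y<100)
fit("grip/head 80",M&(abs(Z-80)<3));fit("keeper 71",M&(abs(Z-71)<2.5));fit("body 44",M&(abs(Z-44)<2.5));fit("guide 51",M&(abs(Z-51)<2));fit("floor 12",M&(abs(Z-12)<2.5))
E
```

```text
{'time': 7.75, 'tool_pos': [459.259, -58.207, 358.787], 'eef_rot': [[-0.092, 0.996, -0.0], [0.996, 0.092, 0.0], [0.0, -0.0, -1.0]], 'qpos': [-22.894, 13.099, 28.392, 117.117, -7.906, 51.594, 15.079], 'ft_force': [-0.278, -0.209, 0.693], 'finger_gap': 0.998}
pack [241, 154, 45, 58, 2475] [459.1 -56.2  49.3] 49.4 [array([459.2, -57.3]), array([42.5, 58.4]), np.float64(5.3)]
grip/head 80 [419, 75, 67, 24, 878] [627.4  64.5  79.2] 79.3 [array([631.,  65.]), array([82.9, 13.9]), np.float64(5.1)]
grip/head 80 [427, 223, 20, 13, 219] [643.8 -79.8  79.6] 79.6 [array([644.3, -79.7]), array([24.8, 13.3]), np.float64(5.2)]
keeper 71 [431, 91, 37, 13, 302] [631.2  54.4  70.5] 70.5 [array([632.8,  54.6]), array([47.3,  8.2]), np.float64(5.5)]
body 44 [367, 164, 47, 98, 2916] [599.3 -73.   43.4] 43.4 [array([601.5, -82.1]), array([ 43.2, 116.1]), np.float64(5.2)]
body 44 [421, 166, 24, 19, 361] [643.6 -29.6  43.4] 43.4 [array([644.7, -30.8]), array([32.5, 20.7]), np.float64(6.9)]
body 44 [441, 167, 31, 88, 1366] [691.5 -59.1  43.5] 43.4 [array([691.7, -73.4]), array([ 36.3, 114.7]), np.float64(6.1)]
guide 51 [406, 168, 17, 70, 536] [625.2 -64.2  50.3] 50.4 [array([626.3, -64.6]), array([20.1, 82.4]), np.float64(12.4)]
guide 51 [438, 203, 7, 14, 75] [663.7 -66.9  50.4] 50.4 [array([664.1, -67.7]), array([ 9.4, 16.3]), np.float64(9.9)]
floor 12 [368, 76, 34, 84, 2242] [588.3  19.3  11.5] 11.5 [array([589. ,  20.8]), array([36.2, 93.5]), np.float64(5.1)]
floor 12 [402, 92, 39, 69, 2224] [637.2  18.2  11.5] 11.4 [array([638.1,  18.7]), array([49.5, 79.9]), np.float64(6.1)]
floor 12 [441, 102, 22, 60, 1058] [684.5  20.6  11.4] 11.4 [array([685.2,  20.4]), array([31.3, 73.2]), np.float64(5.5)]
```

View pics/w5.png

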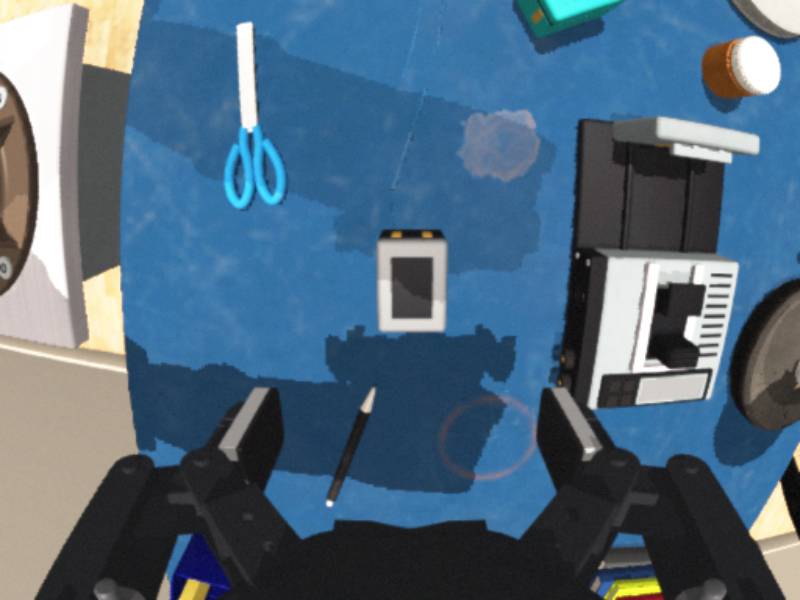

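The pack stands upright on the desk at px (411,285), top z 49.4. The meter is clear at the right, with its bay ribs at (628,190) and (688,190), and the pen at (350,445) has its silver tip up (+y). Regrasping across the broad sides.

Request:
jog_arm --increments '[{"dx": 0, "dy": 0, "dz": 1, "wx": 0, "wy": 0, "wz": 0, "gripper": 1}, {"dx": 0.03, "dy": 0, "dz": 1, "wx": 0, "wy": 0, "wz": 0, "gripper": 1}, {"dx": 0, "dy": 0, "dz": 1, "wx": 0, "wy": 0, "wz": 0, "gripper": 1}, {"dx": 0, "dy": 0, "dz": 1, "wx": 0, "wy": 0, "wz": 0, "gripper": 1}, {"dx": 0, "dy": 0, "dz": 1, "wx": 0, "wy": 0, "wz": 0, "gripper": 1}, {"dx": 0, "dy": 0, "dz": 0.89, "wx": 0, "wy": 0, "wz": 0, "gripper": 1}, {"dx": 0, "dy": 0, "dz": 0, "wx": 0, "wy": 0, "wz": 0, "gripper": 0.7}]'

```text
time: 8.5
tool_pos: [458.1, -57.4, 179.7]
eef_rot: [[-0.095, 0.995, -0.005], [0.995, 0.095, 0.0], [0.001, -0.005, -1.0]]
ft_force: [0.0, -0.6, 1.1]
finger_gap: 0.857
grip_force: 0.0
```

Request:
jog_arm --increments '[{"dx": 0, "dy": 0, "dz": 0, "wx": 0, "wy": 0, "wz": 0, "gripper": 0.3}, {"dx": 0, "dy": 0, "dz": 0, "wx": 0, "wy": 0, "wz": 0, "gripper": 0.3}, {"dx": 0, "dy": 0, "dz": 0, "wx": 0, "wy": 0, "wz": 0, "gripper": 0.3}, {"dx": 0, "dy": 0, "dz": 0, "wx": 0, "wy": 0, "wz": 0, "gripper": 0.3}, {"dx": 0, "dy": 0, "dz": -0.5, "wx": 0, "wy": 0, "wz": 0, "gripper": 0.3}, {"dx": 0, "dy": 0, "dz": -1, "wx": 0, "wy": 0, "wz": 0, "gripper": 0.3}, {"dx": 0, "dy": 0, "dz": -1, "wx": 0, "wy": 0, "wz": 0, "gripper": 0.3}, {"dx": 0, "dy": 0, "dz": -1, "wx": 0, "wy": 0, "wz": 0, "gripper": 0.3}]'

```text
time: 9.3
tool_pos: [459.0, -57.4, 288.8]
eef_rot: [[-0.093, 0.996, 0.0], [0.996, 0.093, 0.0], [0.0, 0.0, -1.0]]
ft_force: [0.9, 0.8, -2.0]
finger_gap: 0.514
grip_force: 51.3
```

```bash
python3 - <<'E'
from h import *
s=status.state();print({k:np.round(s[k],3).tolist() for k in("time","tool_pos","eef_rot","ft_force","finger_gap")})
z=np.load("pics/w5.npz");P=wpts(z["d"],z["T"]);im=z["im"]
o=np.array([639.9,-31.9]);a=np.deg2rad(5.25);R=np.array([[np.cos(a),np.sin(a)],[-np.sin(a),np.cos(a)]])
L=(P[...,:2]-o)@R.T  # meter coordinates
m=(L[...,1]>16)&(L[...,1]<75)&(abs(L[...,0])<60)
for lo,hi in((-40,-10),(10,40)):
    k=m&(L[...,0]>lo)&(L[...,0]<hi)&(abs(P[...,2]-17.6)<1.6);q=L[k];print(len(q),np.median(P[k][:,2]),np.percentile(q[:,0],[2,25,50,75,98]).round(1), np.polyfit(q[:,1],q[:,0],1).round(3), np.percentile(q[:,1],[2,98]).round(1))
for y in(25,40,55):
    k=abs(L[...,1]-y)<0.8;k&=abs(L[...,0])<35;q=np.c_[L[k][:,0],P[k][:,2],im[k].mean(1)];q=q[q[:,0].argsort()];print(y,[(round(a),round(b),int(c)) for a,b,c in q])
E
```

```text
{'time': 9.3, 'tool_pos': [459.025, -57.374, 288.83], 'eef_rot': [[-0.093, 0.996, 0.0], [0.996, 0.093, 0.0], [0.0, 0.0, -1.0]], 'ft_force': [0.946, 0.79, -1.997], 'finger_gap': 0.514}
188 17.21619639266021 [-29.3 -28.2 -27.  -25.8 -24.3] [ 4.0000e-03 -2.7169e+01] [17. 74.]
165 17.156062043795544 [25.3 26.5 27.9 29.1 30.6] [-6.0000e-03  2.8174e+01] [18.6 73.8]
25 [(-34, 12, 60), (-32, 11, 59), (-31, 12, 66), (-30, 11, 64), (-29, 15, 26), (-29, 15, 22), (-29, 12, 43), (-28, 16, 40), (-27, 18, 63), (-26, 18, 49), (-24, 17, 47), (-21, 12, 60), (-21, 12, 59), (-19, 12, 65), (-19, 11, 65), (-18, 12, 65), (-17, 11, 62), (-17, 12, 65), (-17, 12, 63), (-15, 12, 64), (-14, 12, 63), (-12, 12, 63), (-11, 11, 63), (-10, 12, 63), (-8, 11, 62), (-7, 12, 63), (-5, 11, 64), (-4, 11, 57), (-2, 11, 60), (-1, 12, 60), (1, 11, 57), (1, 12, 61), (2, 11, 60), (3, 12, 58), (4, 10, 60), (5, 11, 55), (5, 11, 59), (6, 11, 60), (6, 11, 54), (7, 12, 55), (8, 11, 54), (10, 10, 54), (11, 11, 55), (12, 11, 54), (13, 12, 54), (15, 11, 54), (17, 10, 56), (17, 12, 55), (20, 10, 55), (21, 12, 56), (22, 12, 55), (25, 10
[... 1343 characters left out ...]
, 66), (-15, 11, 64), (-14, 13, 68), (-13, 12, 60), (-12, 13, 62), (-10, 13, 63), (-10, 10, 63), (-9, 11, 63), (-9, 13, 61), (-8, 12, 61), (-6, 10, 62), (-6, 9, 67), (-5, 12, 63), (-4, 11, 63), (-3, 12, 58), (-1, 12, 61), (0, 12, 61), (1, 12, 59), (3, 12, 58), (3, 11, 55), (4, 12, 59), (4, 11, 61), (6, 11, 59), (6, 11, 58), (7, 12, 59), (8, 11, 57), (9, 11, 59), (10, 11, 57), (11, 12, 58), (13, 11, 54), (15, 10, 58), (17, 10, 56), (17, 12, 53), (17, 11, 57), (19, 11, 52), (19, 11, 53), (20, 12, 54), (21, 10, 55), (22, 11, 50), (23, 10, 54), (24, 11, 54), (25, 11, 50), (26, 12, 28), (26, 17, 31), (26, 14, 20), (27, 17, 50), (27, 17, 48), (29, 17, 54), (29, 17, 54), (30, 18, 46), (35, 13, 49)]
```

Request:
jog_arm --increments '[{"dx": 0.264, "dy": 0.871, "dz": 0, "wx": 0, "wy": 0, "wz": 0, "gripper": 0.3}, {"dx": 0.264, "dy": 0.871, "dz": 0, "wx": 0, "wy": 0, "wz": 0, "gripper": 0.3}, {"dx": 0.264, "dy": 0.871, "dz": 0, "wx": 0, "wy": 0, "wz": 0, "gripper": 0.3}, {"dx": 0.264, "dy": 0.871, "dz": 0, "wx": 0, "wy": 0, "wz": 0, "gripper": 0.3}, {"dx": 0.264, "dy": 0.871, "dz": 0, "wx": 0, "wy": 0, "wz": 0, "gripper": 0.3}, {"dx": 0.264, "dy": 0.871, "dz": 0, "wx": 0, "wy": 0, "wz": 0, "gripper": 0.3}, {"dx": 0.264, "dy": 0.871, "dz": 0, "wx": 0, "wy": 0, "wz": 0, "gripper": 0.3}, {"dx": 0, "dy": 0, "dz": 0, "wx": 0, "wy": 0, "wz": 0, "gripper": 0.3}]'

```text
time: 10.1
tool_pos: [638.7, 17.3, 287.6]
eef_rot: [[-0.097, 0.995, 0.003], [0.995, 0.097, 0.001], [0.0, 0.003, -1.0]]
ft_force: [0.4, 0.3, -1.7]
finger_gap: 0.506
grip_force: 51.7
```

```bash
python3 - <<'E'
from h import *
s=status.state();print({k:np.round(s[k],3).tolist() for k in("time","tool_pos","eef_rot","ft_force","finger_gap")})
im,d,T=wrist();np.savez("pics/w6.npz",im=im,d=d,T=T)
cv2.imwrite("pics/w6.png",cv2.resize(im[:,:,::-1],(800,600)))
P=wpts(d,T);f=(P-s["tool_pos"])@np.array(s["eef_rot"])
m=(abs(f[...,0])<36)&(abs(f[...,1])<21)&(f[...,2]>115)&(f[...,2]<145)
Q=f[m];zt=np.median(Q[:,2]);Q=Q[abs(Q[:,2]-zt)<3];print("pack top in tool",len(Q),zt,np.percentile(Q[:,0],[0.5,99.5]),np.percentile(Q[:,1],[0.5,99.5]))
X,Y,Z=P[...,0],P[...,1],P[...,2];M=(X>560)&(X<730)&(Y>-160)&(Y<100)
for nm,h in(("80",80),("71",71),("44",44)):
    k=cv2.morphologyEx((M&(abs(Z-h)<2.5)).astype(np.uint8),cv2.MORPH_OPEN,np.ones((3,3)));n,l,st,c=cv2.connectedComponentsWithStats(k)
    for i in range(1,n):
        if st[i,4]>100:
            q=P[l==i];print(nm,st[i].tolist(),np.median(q[:,2]).round(1),[np.round(a,1) for a in cv2.minAreaRect(q[:,:2].astype(np.float32))])
E
```

```text
{'time': 10.1, 'tool_pos': [638.688, 17.341, 287.639], 'eef_rot': [[-0.097, 0.995, 0.003], [0.995, 0.097, 0.001], [0.0, 0.003, -1.0]], 'ft_force': [0.354, 0.327, -1.67], 'finger_gap': 0.506}
pack top in tool 9918 134.13798574101486 [-23.02896972  29.8276082 ] [-20.75613954  20.74118191]
80 [192, 143, 135, 22, 2750] 79.3 [array([631.9,  65.3]), array([83. , 13.5]), np.float64(5.4)]
71 [223, 164, 73, 10, 686] 70.4 [array([633.,  54.]), array([46.8,  6.6]), np.float64(5.5)]
44 [182, 249, 11, 17, 114] 43.4 [array([580.6, -33. ]), array([ 8.7, 15.9]), np.float64(4.1)]
```

View pics/w6.png

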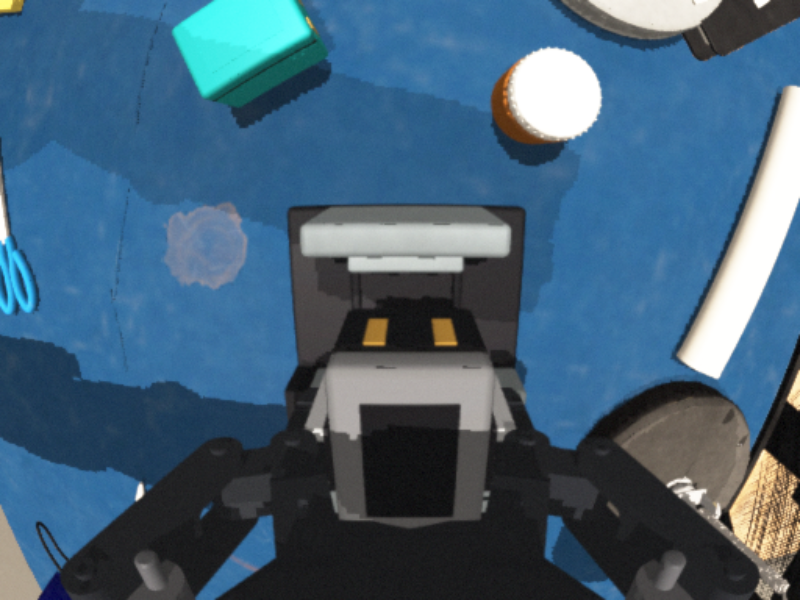

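The pack is held above the bay at (410,430), between the body and the contact head at (405,240). Lowering to just above the ribs.

Request:
jog_arm --increments '[{"dx": 0, "dy": 0, "dz": 1, "wx": 0, "wy": 0, "wz": 0, "gripper": 0.3}, {"dx": 0, "dy": 0, "dz": 0.8, "wx": 0, "wy": 0, "wz": 0, "gripper": 0.3}, {"dx": 0, "dy": 0, "dz": 0, "wx": 0, "wy": 0, "wz": 0, "gripper": 0.3}, {"dx": 0, "dy": 0, "dz": 0, "wx": 0, "wy": 0, "wz": 0, "gripper": 0.3}]'

```text
time: 10.55
tool_pos: [635.8, 14.4, 233.7]
eef_rot: [[-0.093, 0.996, -0.001], [0.996, 0.093, -0.0], [-0.0, -0.001, -1.0]]
ft_force: [0.0, -0.8, -1.2]
finger_gap: 0.512
grip_force: 51.6
```

```bash
python3 - <<'E'
from h import *
s=status.state();print({k:np.round(s[k],3).tolist() for k in("time","tool_pos","eef_rot","ft_force","finger_gap")})
im,d,T=wrist();np.savez("pics/w7.npz",im=im,d=d,T=T)
P=wpts(d,T)
M=(P[...,0]>560)&(P[...,0]<730)&(P[...,1]>-160)&(P[...,1]<100)
for h in(80,71):
    k=cv2.morphologyEx((M&(abs(P[...,2]-h)<2.5)).astype(np.uint8),cv2.MORPH_OPEN,np.ones((3,3)));n,l,st,c=cv2.connectedComponentsWithStats(k)
    for i in range(1,n):
        if st[i,4]>300:
            q=P[l==i];print(h,st[i].tolist(),[np.round(a,1) for a in cv2.minAreaRect(q[:,:2].astype(np.float32))])
f=(P-s["tool_pos"])@np.array(s["eef_rot"])
k=(f[...,0]>30)&(f[...,0]<42)&(abs(f[...,1])<45)&(abs(P[...,2]-17.4)<2);q=f[k];print("ribs tool y",len(q),[np.percentile(q[q[:,1]*g>0][:,1],[5,50,95]).round(1) for g in(1,-1)])
E
```

```text
{'time': 10.55, 'tool_pos': [635.798, 14.412, 233.748], 'eef_rot': [[-0.093, 0.996, -0.001], [0.996, 0.093, -0.0], [-0.0, -0.001, -1.0]], 'ft_force': [0.017, -0.823, -1.152], 'finger_gap': 0.512}
80 [173, 154, 187, 30, 5249] [array([632. ,  65.5]), array([82.9, 13.2]), np.float64(5.3)]
80 [216, 214, 93, 6, 349] [array([632. ,  43.9]), array([41.9,  1.9]), np.float64(5.3)]
71 [216, 183, 101, 12, 1197] [array([633.1,  54.1]), array([47.5,  6.4]), np.float64(5.3)]Traceback (most recent call last):
  File "<stdin>", line 12, in <module>
    return _quantile_unchecked(
        a, q, axis, out, overwrite_input, method, keepdims, weights)
    return _ureduce(a,
                    func=_quantile_ureduce_func,
    ...<5 lines>...
                    overwrite_input=overwrite_input,
                    method=method)
    r = func(a, **kwargs)
    result = _quantile(arr,
                       quantiles=q,
    ...<2 lines>...
                       out=out,
                       weights=wgt)
    slices_having_nans = np.isnan(arr[-1, ...])
                                  ~~~^^^^^^^^^
IndexError: index -1 is out of bounds for axis 0 with size 0
```

Request:
jog_arm --increments '[{"dx": 0, "dy": 0.03, "dz": 0.5, "wx": 0, "wy": 0, "wz": 0, "gripper": 0.3}, {"dx": 0, "dy": 0, "dz": 0.4, "wx": 0, "wy": 0, "wz": 0, "gripper": 0.3}, {"dx": 0, "dy": 0, "dz": 0.2, "wx": 0, "wy": 0, "wz": 0, "gripper": 0.3}, {"dx": 0, "dy": 0, "dz": 0.14, "wx": 0, "wy": 0, "wz": 0, "gripper": 0.3}, {"dx": 0, "dy": 0, "dz": 0, "wx": 0, "wy": 0, "wz": 0, "gripper": 0.3}]'

```text
time: 11.1
tool_pos: [637.1, 14.7, 195.8]
eef_rot: [[-0.093, 0.996, -0.0], [0.996, 0.093, 0.0], [0.0, -0.0, -1.0]]
ft_force: [0.5, -0.0, -2.6]
finger_gap: 0.51
grip_force: 51.7
```

Request:
jog_arm --increments '[{"dx": 0, "dy": 0, "dz": 0.04, "wx": 0, "wy": 0, "wz": 0, "gripper": 0.3}, {"dx": 0, "dy": 0, "dz": 0, "wx": 0, "wy": 0, "wz": 0, "gripper": 0.3}]'

```text
time: 11.3
tool_pos: [637.2, 14.7, 195.6]
eef_rot: [[-0.093, 0.996, 0.0], [0.996, 0.093, 0.0], [0.0, 0.0, -1.0]]
ft_force: [-4.2, -0.4, 8.3]
finger_gap: 0.51
grip_force: 52.8
```

Request:
jog_arm --increments '[{"dx": 0, "dy": 0, "dz": 0, "wx": 0, "wy": 0, "wz": 0, "gripper": 0.6}, {"dx": 0, "dy": 0, "dz": 0, "wx": 0, "wy": 0, "wz": 0, "gripper": 0.9}, {"dx": 0, "dy": 0, "dz": 0, "wx": 0, "wy": 0, "wz": 0, "gripper": 0.9}, {"dx": 0, "dy": 0, "dz": 0, "wx": 0, "wy": 0, "wz": 0, "gripper": 0.9}, {"dx": 0, "dy": 0, "dz": -1, "wx": 0, "wy": 0, "wz": 0, "gripper": 0.9}, {"dx": 0, "dy": 0, "dz": -1, "wx": 0, "wy": 0, "wz": 0, "gripper": 0.9}, {"dx": 0, "dy": 0, "dz": -1, "wx": 0, "wy": 0, "wz": 0, "gripper": 0.9}]'

```text
time: 12.0
tool_pos: [637.1, 14.8, 285.5]
eef_rot: [[-0.093, 0.996, -0.001], [0.996, 0.093, -0.0], [-0.0, -0.001, -1.0]]
ft_force: [0.9, -0.3, -0.2]
finger_gap: 0.902
grip_force: 0.0
```

Request:
jog_arm --increments '[{"dx": -0.79, "dy": -0.02, "dz": 0, "wx": 0, "wy": 0, "wz": 0, "gripper": 0.9}, {"dx": -0.79, "dy": -0.02, "dz": 0, "wx": 0, "wy": 0, "wz": 0, "gripper": 0.9}, {"dx": -0.79, "dy": -0.01, "dz": 0, "wx": 0, "wy": 0, "wz": 0, "gripper": 0.9}, {"dx": -0.79, "dy": 0, "dz": 0, "wx": 0, "wy": 0, "wz": 0, "gripper": 0.9}, {"dx": 0, "dy": 0, "dz": 0, "wx": 0, "wy": 0, "wz": 0, "gripper": 0.9}, {"dx": 0, "dy": 0, "dz": 0, "wx": 0, "wy": 0, "wz": 0, "gripper": 0.9}]'

```text
time: 12.6
tool_pos: [644.4, -80.1, 284.6]
eef_rot: [[-0.092, 0.996, -0.0], [0.996, 0.092, 0.0], [0.0, -0.0, -1.0]]
ft_force: [-0.3, 0.1, -0.3]
finger_gap: 0.902
grip_force: 0.0
```

```bash
python3 - <<'E'
from h import *
s=status.state();print({k:np.round(s[k],3).tolist() for k in("time","tool_pos","eef_rot","ft_force","finger_gap")})
im,d,T=wrist();np.savez("pics/w8.npz",im=im,d=d,T=T)
P=wpts(d,T);o=np.array([640.3,-31.9]);a=np.deg2rad(5.3);R=np.array([[np.cos(a),np.sin(a)],[-np.sin(a),np.cos(a)]])
L=(P[...,:2]-o)@R.T
print("tcp in meter",(R@(np.array(s["tool_pos"])[:2]-o)).round(1))
M=(abs(L[...,0])<60)&(L[...,1]>-75)&(L[...,1]<108)
for h in(79.5,70.5,61.5):
    k=cv2.morphologyEx((M&(abs(P[...,2]-h)<1.8)).astype(np.uint8),cv2.MORPH_OPEN,np.ones((3,3)));n,l,st,c=cv2.connectedComponentsWithStats(k)
    for i in range(1,n):
        if st[i,4]>100:
            q=L[l==i];print(h,st[i].tolist(),np.median(P[l==i][:,2]).round(1),"x",np.percentile(q[:,0],[1,99]).round(1),"y",np.percentile(q[:,1],[1,99]).round(1))
cv2.imwrite("pics/w8.png",cv2.resize(im[:,:,::-1],(800,600)))
E
```

```text
{'time': 12.6, 'tool_pos': [644.437, -80.085, 284.574], 'eef_rot': [[-0.092, 0.996, -0.0], [0.996, 0.092, 0.0], [0.0, -0.0, -1.0]], 'ft_force': [-0.268, 0.134, -0.338], 'finger_gap': 0.902}
tcp in meter [ -0.3 -48.4]
79.5 [196, 0, 42, 7, 220] 79.1 x [-39.9 -16.1] y [91. 95.]
79.5 [239, 0, 27, 5, 117] 78.8 x [-14.4   0.7] y [90.8 93.7]
79.5 [280, 0, 56, 7, 298] 79.0 x [ 9.4 41.7] y [90.9 95.2]
79.5 [247, 218, 38, 22, 693] 79.5 x [-10.9  12.4] y [-55.7 -41.1]
70.5 [226, 8, 79, 14, 985] 70.5 x [-22.4  23.9] y [82.6 90.8]
61.5 [231, 34, 68, 90, 5787] 61.5 x [-20.2  21.2] y [18. 75.]
```

View pics/w8.png

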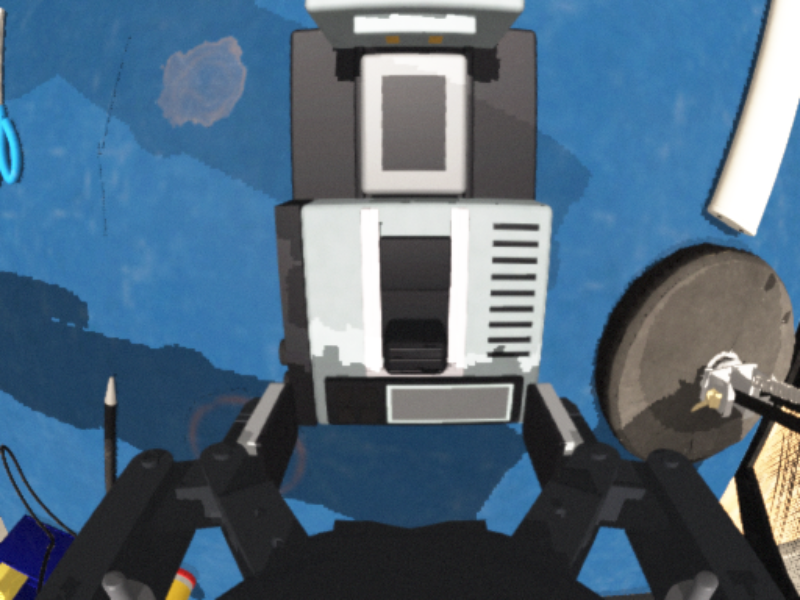

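The pack sits in the bay: top px (414,122), z 61.5, meter x 0.5, y 46.5. The lock grip at (415,345) is directly under the tool. Gripping the lock.

Request:
jog_arm --increments '[{"dx": 0, "dy": 0.02, "dz": 1, "wx": 0, "wy": 0, "wz": 0, "gripper": 0.9}, {"dx": 0, "dy": 0, "dz": 0.95, "wx": 0, "wy": 0, "wz": 0, "gripper": 0.9}, {"dx": 0, "dy": 0, "dz": 0, "wx": 0, "wy": 0, "wz": 0, "gripper": 0.15}, {"dx": 0, "dy": 0, "dz": 0, "wx": 0, "wy": 0, "wz": 0, "gripper": 0.15}, {"dx": 0, "dy": 0, "dz": 0, "wx": 0, "wy": 0, "wz": 0, "gripper": 0.15}, {"dx": 0, "dy": 0, "dz": 0, "wx": 0, "wy": 0, "wz": 0, "gripper": 0.15}, {"dx": 0, "dy": 0, "dz": 0, "wx": 0, "wy": 0, "wz": 0, "gripper": 0.15}]' --newtons 40

```text
time: 13.35
tool_pos: [646.1, -79.5, 228.0]
eef_rot: [[-0.093, 0.996, 0.003], [0.996, 0.093, 0.0], [-0.0, 0.003, -1.0]]
ft_force: [1.7, 0.9, 7.5]
finger_gap: 0.294
grip_force: 41.6
```

Request:
jog_arm --increments '[{"dx": 0.2, "dy": 0, "dz": 0, "wx": 0, "wy": 0, "wz": 0, "gripper": 0.15}, {"dx": 0.3, "dy": 0, "dz": 0, "wx": 0, "wy": 0, "wz": 0, "gripper": 0.15}, {"dx": 0.3, "dy": 0, "dz": 0, "wx": 0, "wy": 0, "wz": 0, "gripper": 0.15}, {"dx": 0.3, "dy": 0, "dz": 0, "wx": 0, "wy": 0, "wz": 0, "gripper": 0.15}, {"dx": 0.2, "dy": 0, "dz": 0, "wx": 0, "wy": 0, "wz": 0, "gripper": 0.15}, {"dx": 0, "dy": 0, "dz": 0, "wx": 0, "wy": 0, "wz": 0, "gripper": 0.15}]'

```text
time: 13.95
tool_pos: [642.4, -41.0, 228.0]
eef_rot: [[-0.093, 0.996, 0.004], [0.996, 0.093, -0.001], [-0.001, 0.004, -1.0]]
ft_force: [2.0, -1.8, 8.5]
finger_gap: 0.299
grip_force: 41.9
```

Request:
jog_arm --increments '[{"dx": 0.08, "dy": 0, "dz": 0, "wx": 0, "wy": 0, "wz": 0, "gripper": 0.15}, {"dx": 0, "dy": 0, "dz": 0, "wx": 0, "wy": 0, "wz": 0, "gripper": 0.15}, {"dx": 0, "dy": 0, "dz": 0, "wx": 0, "wy": 0, "wz": 0, "gripper": 0.15}, {"dx": 0, "dy": 0, "dz": 0, "wx": 0, "wy": 0, "wz": 0, "gripper": 0.15}]'

```text
time: 14.35
tool_pos: [642.3, -40.5, 228.0]
eef_rot: [[-0.091, 0.996, 0.004], [0.996, 0.091, -0.003], [-0.003, 0.004, -1.0]]
ft_force: [3.6, -6.5, 8.0]
finger_gap: 0.295
grip_force: 41.7
```

The lock is at its stop: the force rose while the position stayed. Releasing, then moving to look at the pen and front panel.

Request:
jog_arm --increments '[{"dx": 0, "dy": 0, "dz": 0, "wx": 0, "wy": 0, "wz": 0, "gripper": 0.7}, {"dx": 0, "dy": 0, "dz": 0, "wx": 0, "wy": 0, "wz": 0, "gripper": 0.7}, {"dx": 0, "dy": 0, "dz": 0, "wx": 0, "wy": 0, "wz": 0, "gripper": 0.7}, {"dx": 0, "dy": 0, "dz": -1, "wx": 0, "wy": 0, "wz": 0, "gripper": 0.7}, {"dx": 0, "dy": 0, "dz": -1, "wx": 0, "wy": 0, "wz": 0, "gripper": 0.7}, {"dx": -0.45, "dy": -0.93, "dz": 0, "wx": 0, "wy": 0, "wz": 0, "gripper": 0.7}, {"dx": -0.45, "dy": -0.93, "dz": 0, "wx": 0, "wy": 0, "wz": 0, "gripper": 0.7}, {"dx": -0.45, "dy": -0.93, "dz": 0, "wx": 0, "wy": 0, "wz": 0, "gripper": 0.7}]'

```text
time: 15.15
tool_pos: [560.6, -86.5, 286.2]
eef_rot: [[-0.094, 0.996, -0.0], [0.996, 0.094, 0.0], [0.0, -0.0, -1.0]]
ft_force: [-0.6, -0.7, 0.2]
finger_gap: 0.699
grip_force: 0.0
```

Request:
jog_arm --increments '[{"dx": -0.45, "dy": -0.93, "dz": 0, "wx": 0, "wy": 0, "wz": 0, "gripper": 0.7}, {"dx": -0.45, "dy": -0.93, "dz": 0, "wx": 0, "wy": 0, "wz": 0, "gripper": 0.7}, {"dx": -0.45, "dy": -0.93, "dz": 0, "wx": 0, "wy": 0, "wz": 0, "gripper": 0.7}, {"dx": -0.45, "dy": -0.93, "dz": 0.5, "wx": 0, "wy": 0, "wz": 0, "gripper": 0.7}, {"dx": -0.45, "dy": -0.93, "dz": 0.5, "wx": 0, "wy": 0, "wz": 0, "gripper": 0.7}, {"dx": 0, "dy": 0, "dz": 0.5, "wx": 0, "wy": 0, "wz": 0, "gripper": 0.7}, {"dx": 0, "dy": 0, "dz": 0, "wx": 0, "wy": 0, "wz": 0, "gripper": 0.7}]'

```text
time: 15.85
tool_pos: [427.8, -166.6, 240.1]
eef_rot: [[-0.092, 0.996, -0.003], [0.996, 0.092, 0.001], [0.001, -0.003, -1.0]]
ft_force: [-0.1, 0.0, 1.3]
finger_gap: 0.697
grip_force: 0.0
```

```bash
python3 - <<'E'
from h import *
s=status.state();print({k:np.round(s[k],3).tolist() for k in("time","tool_pos","eef_rot","qpos","ft_force","finger_gap")})
im,d,T=wrist();np.savez("pics/w9.npz",im=im,d=d,T=T)
g=np.zeros((600,800,3),np.uint8);g[:,:]=cv2.resize(im[:,:,::-1],(800,600));cv2.imwrite("pics/w9.png",g)
E
```

```text
{'time': 15.85, 'tool_pos': [427.817, -166.57, 240.066], 'eef_rot': [[-0.092, 0.996, -0.003], [0.996, 0.092, 0.001], [0.001, -0.003, -1.0]], 'qpos': [-4.484, 24.056, 24.831, 124.506, -17.431, 34.868, 38.158], 'ft_force': [-0.105, 0.007, 1.276], 'finger_gap': 0.697}
```

View pics/w9.png

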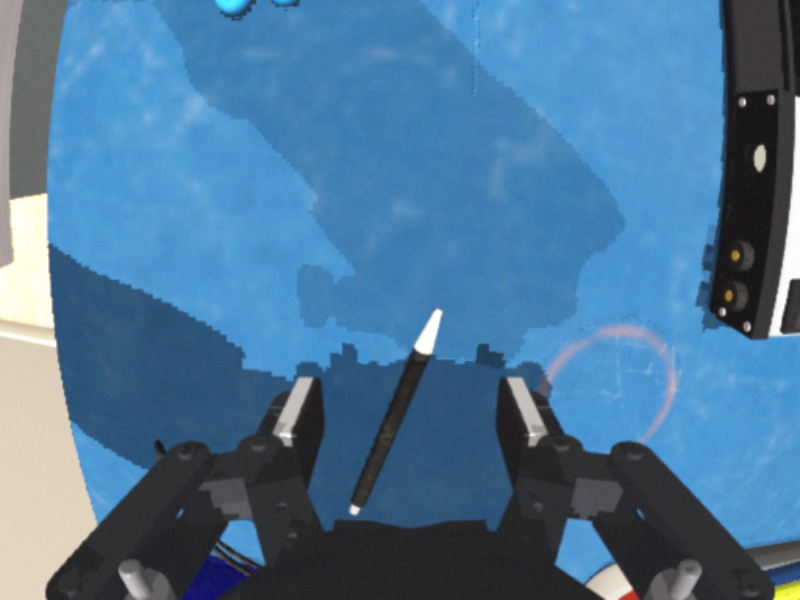

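Wrist view: the white reset button is at (760,157) in the front panel, with jacks at (740,255) and (733,295). The pen runs from its tail at (354,512) to its silver tip at (438,310).

```bash
python3 - <<'E'
from h import *
z=np.load("pics/w9.npz");im,d,T=z["im"],z["d"],z["T"];P=wpts(d,T);hsv=cv2.cvtColor(im,cv2.COLOR_RGB2HSV)
o=np.array([640.3,-31.9]);a=np.deg2rad(5.3);R=np.array([[np.cos(a),np.sin(a)],[-np.sin(a),np.cos(a)]])
L=P.copy();L[...,:2]=(P[...,:2]-o)@R.T
m=np.zeros(d.shape,np.uint8);m[85:115,474:496]=hsv[85:115,474:496,2]>110
n,l,st,c=cv2.connectedComponentsWithStats(m)
i=1+np.argmax(st[1:,4]);print("button",st[i],c[i],"depth pts",np.median(L[l==i],axis=0).round(1))
c0=T[:3,3].copy();cl=np.r_[R@(c0[:2]-o),c0[2]]
def panel(uv,x):
    r=wrays(uv)@T[:3,:3].T;r[:,:2]=r[:,:2]@R.T;return cl+r*((x-cl[0])/r[:,:1])
q=np.argwhere(l==i)[:,::-1]+0.
for x in(-65,-60):
    w=panel(q,x);print(x,"y",w[:,1].min().round(1),w[:,1].max().round(1),"z",w[:,2].min().round(1),w[:,2].max().round(1),"mean",w.mean(0).round(1))
k=(L[...,2]>15)&(L[...,2]<40)&(abs(L[...,0]+65)<6)&(L[...,1]<10)&(L[...,1]>-100);print("panel x",len(L[k]),np.median(L[k][:,0]))
# pen
desk=(hsv[...,1]>110)&(hsv[...,0]>95)&(hsv[...,0]<125)
pm=np.zeros(d.shape,np.uint8);sub=(P[...,2]>1.5)&(P[...,2]<14)&(abs(P[...,0]-430)<70)&(P[...,1]<-110)&(P[...,1]>-330)&(~desk)
pm[sub]=1;pm[:, :212]=0;pm[:,318:]=0;pm[:190]=0
n,l,st,c=cv2.connectedComponentsWithStats(pm);i=1+np.argmax(st[1:,4]);uv=np.argwhere(l==i)[:,::-1]+0.
print("pen",st[i],np.percentile(P[l==i][:,2],[50,95]))
w=wplane(uv,T,5.5)[:,:2];r=cv2.minAreaRect(w.astype(np.float32));vx,vy,x0,y0=cv2.fitLine(w.astype(np.float32),2,0,.01,.01).ravel()
if vy<0:vx,vy=-vx,-vy
t=(w-[x0,y0])@[vx,vy];print(r,"dir",vx,vy,"tip",x0+vx*t.max(),y0+vy*t.max(),"tail",x0+vx*t.min(),y0+vy*t.min(),"len",np.ptp(t),"ang deg from +y",np.degrees(np.arctan2(vx,vy)))
E
```

```text
button [482  93   8  17 101] [485.88118812 100.64356436] depth pts [-59.  -20.7  25.6]
-65 y -27.3 -15.4 z 27.7 36.1 mean [-65.  -21.1  32.3]
-60 y -27.0 -14.8 z 22.0 30.7 mean [-60.  -20.7  26.7]
panel x 2736 -64.10380090336481
pen [ 224  197   58  133 1371] [7.74335359 9.25994241]
((420.7390441894531, -219.14585876464844), (136.29873657226562, 9.004831314086914), 74.88684844970703) dir 0.26085407 0.9653782 tip 438.608188203506 -153.3808591032477 tail 403.05414861510377 -284.9605435871962 len 136.29858339143092 ang deg from +y 15.120746
```

Request:
jog_arm --increments '[{"dx": -0.86, "dy": -0.2, "dz": 0, "wx": 0, "wy": 0, "wz": 0, "gripper": 0.5}, {"dx": -0.86, "dy": -0.2, "dz": 0, "wx": 0, "wy": 0, "wz": 0, "gripper": 0.5}, {"dx": 0, "dy": 0, "dz": 0, "wx": 0, "wy": 0, "wz": 0.076, "gripper": 0.5}, {"dx": 0, "dy": 0, "dz": 0, "wx": 0, "wy": 0, "wz": 0.076, "gripper": 0.5}, {"dx": 0, "dy": 0, "dz": 0.5, "wx": 0, "wy": 0, "wz": 0.076, "gripper": 0.5}, {"dx": 0, "dy": 0, "dz": 0.7, "wx": 0, "wy": 0, "wz": 0, "gripper": 0.5}, {"dx": 0, "dy": 0, "dz": 0, "wx": 0, "wy": 0, "wz": 0, "gripper": 0.5}, {"dx": 0, "dy": 0, "dz": 0, "wx": 0, "wy": 0, "wz": 0, "gripper": 0.5}]'

```text
time: 16.7
tool_pos: [422.5, -218.9, 205.7]
eef_rot: [[0.261, 0.965, -0.0], [0.965, -0.261, 0.0], [0.0, -0.0, -1.0]]
ft_force: [0.1, -0.5, 1.0]
finger_gap: 0.497
grip_force: 0.0
```

```bash
python3 - <<'E'
from h import *
s=status.state();print({k:np.round(s[k],3).tolist() for k in("time","tool_pos","eef_rot","qpos","finger_gap")})
im,d,T=wrist();np.savez("pics/w10.npz",im=im,d=d,T=T)
P=wpts(d,T);f=(P-s["tool_pos"])@np.array(s["eef_rot"])
k=(P[...,2]>4)&(P[...,2]<14)&(abs(f[...,1])<16)&(f[...,0]>-60)&(f[...,0]<80)
q=f[k];print(len(q),"x",np.percentile(q[:,0],[0,100]).round(1),"line y",np.polyfit(q[:,0],q[:,1],1).round(3),"z",np.percentile(P[k][:,2],[50,95]).round(1))
E
```

```text
{'time': 16.7, 'tool_pos': [422.534, -218.893, 205.73], 'eef_rot': [[0.261, 0.965, -0.0], [0.965, -0.261, 0.0], [0.0, -0.0, -1.0]], 'qpos': [0.622, 29.522, 27.317, 123.879, -25.315, 31.96, 31.59], 'finger_gap': 0.497}
2376 x [-59.9  66. ] line y [ 0.003 -1.139] z [7.8 9.2]
```

Request:
jog_arm --increments '[{"dx": 0, "dy": -0.04, "dz": 0.6, "wx": 0, "wy": 0, "wz": 0, "gripper": 0.5}, {"dx": 0, "dy": 0, "dz": 0.43, "wx": 0, "wy": 0, "wz": 0, "gripper": 0.5}, {"dx": 0, "dy": 0, "dz": 0, "wx": 0, "wy": 0, "wz": 0, "gripper": 0.5}, {"dx": 0, "dy": 0, "dz": 0, "wx": 0, "wy": 0, "wz": 0, "gripper": 0}, {"dx": 0, "dy": 0, "dz": 0, "wx": 0, "wy": 0, "wz": 0, "gripper": 0}, {"dx": 0, "dy": 0, "dz": 0, "wx": 0, "wy": 0, "wz": 0, "gripper": 0}, {"dx": 0, "dy": 0, "dz": 0, "wx": 0, "wy": 0, "wz": 0, "gripper": 0}, {"dx": 0, "dy": 0, "dz": 0, "wx": 0, "wy": 0, "wz": 0, "gripper": 0}]' --newtons 60

```text
time: 17.55
tool_pos: [421.0, -219.0, 175.1]
eef_rot: [[0.262, 0.965, 0.001], [0.965, -0.262, -0.0], [0.0, 0.001, -1.0]]
ft_force: [-1.3, -0.1, 5.8]
finger_gap: 0.08
grip_force: 59.8
```

Request:
jog_arm --increments '[{"dx": 0, "dy": 0, "dz": -1, "wx": 0, "wy": 0, "wz": 0, "gripper": 0}, {"dx": 0, "dy": 0, "dz": -1, "wx": 0, "wy": 0, "wz": 0.086, "gripper": 0}, {"dx": 0, "dy": 0, "dz": 0, "wx": 0, "wy": 0, "wz": 0.086, "gripper": 0}, {"dx": 0, "dy": 0, "dz": 0, "wx": 0, "wy": 0, "wz": 0.086, "gripper": 0}, {"dx": 0, "dy": 0, "dz": 0, "wx": 0, "wy": 0, "wz": 0.086, "gripper": 0}, {"dx": 0, "dy": 0, "dz": 0, "wx": 0, "wy": 0, "wz": 0.086, "gripper": 0}, {"dx": 0, "dy": 0, "dz": 0, "wx": 0, "wy": 0, "wz": 0.086, "gripper": 0}, {"dx": 0, "dy": 0, "dz": 0, "wx": 0, "wy": 0, "wz": 0.086, "gripper": 0}]'

```text
time: 18.35
tool_pos: [420.8, -218.7, 234.8]
eef_rot: [[0.938, 0.347, 0.001], [0.347, -0.938, 0.0], [0.001, 0.0, -1.0]]
ft_force: [-0.6, -0.2, -0.4]
finger_gap: 0.08
grip_force: 59.1
```

Request:
jog_arm --increments '[{"dx": 0, "dy": 0, "dz": 0, "wx": 0, "wy": 0, "wz": 0.086, "gripper": 0}, {"dx": 0, "dy": 0, "dz": 0, "wx": 0, "wy": 0, "wz": 0.085, "gripper": 0}, {"dx": 0.558, "dy": -0.967, "dz": 0, "wx": 0, "wy": 0, "wz": 0, "gripper": 0}, {"dx": 0.558, "dy": -0.967, "dz": 0, "wx": 0, "wy": 0, "wz": 0, "gripper": 0}, {"dx": 0.558, "dy": -0.967, "dz": 0, "wx": 0, "wy": 0, "wz": 0, "gripper": 0}, {"dx": 0.558, "dy": -0.967, "dz": 0, "wx": 0, "wy": 0, "wz": 0, "gripper": 0}, {"dx": 0.558, "dy": -0.967, "dz": 0, "wx": 0, "wy": 0, "wz": 0, "gripper": 0}, {"dx": 0, "dy": 0, "dz": 0, "wx": 0, "wy": 0, "wz": 0, "gripper": 0}]'

```text
time: 19.15
tool_pos: [492.8, -62.1, 234.2]
eef_rot: [[0.995, 0.099, 0.001], [0.099, -0.995, 0.002], [0.001, -0.002, -1.0]]
ft_force: [0.1, 0.1, -0.3]
finger_gap: 0.087
grip_force: 59.1
```

```bash
cat > pen.py <<'E'
from h import *
import sys
s=status.state();print({k:np.round(s[k],3).tolist() for k in("time","tool_pos","eef_rot","qpos","ft_force","finger_gap")})
im,d,T=wrist();np.savez("pics/"+sys.argv[1],im=im,d=d,T=T)
o=np.array([640.3,-31.9]);a=np.deg2rad(5.3);R=np.array([[np.cos(a),np.sin(a)],[-np.sin(a),np.cos(a)]])
P=wpts(d,T);f=(P-s["tool_pos"])@np.array(s["eef_rot"])
k=(f[...,2]>155)&(f[...,2]<185)&(abs(f[...,1])<12)&(f[...,0]>15)&(f[...,0]<80)
q=f[k];print(len(q));b=q[q[:,0]<50]
print("x max",np.percentile(q[:,0],[98,100]).round(1),"y line",np.polyfit(q[:,0],q[:,1],1).round(4))
for lo in range(15,75,8):
    e=q[(q[:,0]>=lo)&(q[:,0]<lo+8)]
    if len(e)>5: print(lo,len(e),"top z (near cam)",np.percentile(e[:,2],10).round(1),"y mid",((e[:,1].min()+e[:,1].max())/2).round(1),"w",np.ptp(e[:,1]).round(1))
L=P.copy();L[...,:2]=(P[...,:2]-o)@R.T
print("tcp in meter",(R@(np.array(s["tool_pos"])[:2]-o)).round(1))
E
python3 pen.py w11.npz
```

```text
{'time': 19.15, 'tool_pos': [492.779, -62.109, 234.225], 'eef_rot': [[0.995, 0.099, 0.001], [0.099, -0.995, 0.002], [0.001, -0.002, -1.0]], 'qpos': [-35.174, 34.865, 51.909, 121.106, -41.003, 43.522, -40.977], 'ft_force': [0.118, 0.121, -0.293], 'finger_gap': 0.087}
1576
x max [63.6 66. ] y line [-0.0007 -0.3516]
15 253 top z (near cam) 166.1 y mid -0.3 w 8.6
23 272 top z (near cam) 166.1 y mid -0.3 w 8.5
31 290 top z (near cam) 166.1 y mid -0.3 w 8.3
39 303 top z (near cam) 166.3 y mid -0.3 w 9.2
47 254 top z (near cam) 166.8 y mid -0.5 w 7.7
55 161 top z (near cam) 168.0 y mid -0.5 w 4.7
63 43 top z (near cam) 169.0 y mid -0.5 w 2.8
tcp in meter [-149.7  -16.5]
```

Request:
jog_arm --increments '[{"dx": 0, "dy": 0, "dz": 0.6, "wx": 0, "wy": 0, "wz": 0, "gripper": 0}, {"dx": 0, "dy": 0, "dz": 0.58, "wx": 0, "wy": 0, "wz": 0, "gripper": 0}, {"dx": 0, "dy": 0, "dz": 0, "wx": 0, "wy": 0, "wz": 0, "gripper": 0}, {"dx": 0, "dy": 0, "dz": 0, "wx": 0, "wy": 0, "wz": 0, "gripper": 0}, {"dx": 0, "dy": 0, "dz": 0, "wx": 0, "wy": 0, "wz": 0, "gripper": 0}]'

```text
time: 19.7
tool_pos: [491.0, -67.4, 199.8]
eef_rot: [[0.996, 0.091, 0.001], [0.091, -0.996, -0.0], [0.001, 0.0, -1.0]]
ft_force: [-0.3, 0.1, 0.5]
finger_gap: 0.083
grip_force: 59.1
```

```bash
python3 pen.py w12.npz; python3 - <<'E'
from h import *
z=np.load("pics/w12.npz");P=wpts(z["d"],z["T"])
o=np.array([640.3,-31.9]);a=np.deg2rad(5.3);R=np.array([[np.cos(a),np.sin(a)],[-np.sin(a),np.cos(a)]])
L=(P[...,:2]-o)@R.T
k=(abs(P[...,2]-43.5)<1.5)&(L[...,0]<-30)&(L[...,0]>-80);q=L[k];print("front top edge x",np.percentile(q[:,0],[1,3]),"y range",np.percentile(q[:,1],[1,99]))
E
```

```text
{'time': 19.7, 'tool_pos': [490.966, -67.374, 199.756], 'eef_rot': [[0.996, 0.091, 0.001], [0.091, -0.996, -0.0], [0.001, 0.0, -1.0]], 'qpos': [-31.724, 37.569, 47.87, 122.417, -45.212, 39.587, -37.508], 'ft_force': [-0.345, 0.108, 0.467], 'finger_gap': 0.083}
1574
x max [63.6 66. ] y line [-0.0019 -0.3116]
15 251 top z (near cam) 166.2 y mid -0.3 w 8.7
23 272 top z (near cam) 166.1 y mid -0.3 w 8.5
31 285 top z (near cam) 166.1 y mid -0.3 w 8.3
39 309 top z (near cam) 166.1 y mid -0.3 w 9.3
47 253 top z (near cam) 166.8 y mid -0.5 w 7.7
55 162 top z (near cam) 167.9 y mid -0.5 w 4.7
63 42 top z (near cam) 168.9 y mid -0.5 w 2.8
tcp in meter [-152.   -21.5]
front top edge x [-63.81343154 -63.2079476 ] y range [-102.37301597   10.45072283]
```

Request:
jog_arm --increments '[{"dx": 0.3, "dy": 0, "dz": 0.03, "wx": 0, "wy": 0, "wz": 0, "gripper": 0}, {"dx": 0.3, "dy": 0, "dz": 0, "wx": 0, "wy": 0, "wz": 0, "gripper": 0}, {"dx": 0.2, "dy": 0, "dz": 0, "wx": 0, "wy": 0, "wz": 0, "gripper": 0}, {"dx": 0.1, "dy": 0, "dz": 0, "wx": 0, "wy": 0, "wz": 0, "gripper": 0}, {"dx": 0, "dy": 0, "dz": 0, "wx": 0, "wy": 0, "wz": 0, "gripper": 0}, {"dx": 0, "dy": 0, "dz": 0, "wx": 0, "wy": 0, "wz": 0, "gripper": 0}]'

```text
time: 20.35
tool_pos: [517.6, -64.3, 197.9]
eef_rot: [[0.996, 0.091, -0.0], [0.091, -0.996, -0.0], [-0.0, 0.0, -1.0]]
ft_force: [0.4, 1.1, -0.0]
finger_gap: 0.083
grip_force: 59.1
```

Advanced 26.8 mm with no contact force, so the tip is inside the mouth. Pressing.

Request:
jog_arm --increments '[{"dx": 0.1, "dy": 0, "dz": 0, "wx": 0, "wy": 0, "wz": 0, "gripper": 0}, {"dx": 0.1, "dy": 0, "dz": 0, "wx": 0, "wy": 0, "wz": 0, "gripper": 0}, {"dx": 0, "dy": 0, "dz": 0, "wx": 0, "wy": 0, "wz": 0, "gripper": 0}, {"dx": 0, "dy": 0, "dz": 0, "wx": 0, "wy": 0, "wz": 0, "gripper": 0}]'

```text
time: 20.75
tool_pos: [523.2, -63.8, 197.8]
eef_rot: [[0.996, 0.091, -0.001], [0.091, -0.996, 0.0], [-0.001, -0.0, -1.0]]
ft_force: [-4.8, -0.7, 0.7]
finger_gap: 0.083
grip_force: 59.2
```

Request:
jog_arm --increments '[{"dx": 0.05, "dy": 0, "dz": 0, "wx": 0, "wy": 0, "wz": 0, "gripper": 0}, {"dx": 0, "dy": 0, "dz": 0, "wx": 0, "wy": 0, "wz": 0, "gripper": 0}, {"dx": 0, "dy": 0, "dz": 0, "wx": 0, "wy": 0, "wz": 0, "gripper": 0}]'

```text
time: 21.05
tool_pos: [523.7, -63.8, 197.6]
eef_rot: [[0.996, 0.091, -0.003], [0.091, -0.996, 0.0], [-0.003, -0.001, -1.0]]
ft_force: [-9.0, -1.7, 0.6]
finger_gap: 0.079
grip_force: 59.3
```

Request:
jog_arm --increments '[{"dx": -0.5, "dy": 0, "dz": 0, "wx": 0, "wy": 0, "wz": 0, "gripper": 0}, {"dx": -1, "dy": 0, "dz": 0, "wx": 0, "wy": 0, "wz": 0, "gripper": 0}, {"dx": -1, "dy": 0, "dz": 0, "wx": 0, "wy": 0, "wz": 0, "gripper": 0}, {"dx": -0.5, "dy": 0, "dz": 0, "wx": 0, "wy": 0, "wz": 0, "gripper": 0}, {"dx": 0, "dy": 0, "dz": 0.4, "wx": 0, "wy": 0, "wz": 0, "gripper": 0}, {"dx": 0, "dy": 0, "dz": 0.3, "wx": 0, "wy": 0, "wz": 0, "gripper": 0}, {"dx": 0, "dy": 0, "dz": 0, "wx": 0, "wy": 0, "wz": 0, "gripper": 0}, {"dx": 0, "dy": 0, "dz": 0, "wx": 0, "wy": 0, "wz": 0, "gripper": 0}]'

```text
time: 21.85
tool_pos: [436.1, -71.9, 177.0]
eef_rot: [[0.996, 0.091, 0.0], [0.091, -0.996, -0.0], [0.0, 0.0, -1.0]]
ft_force: [0.4, -0.9, 0.9]
finger_gap: 0.082
grip_force: 59.1
```

Request:
jog_arm --increments '[{"dx": 0, "dy": 0, "dz": 0.05, "wx": 0, "wy": 0, "wz": 0, "gripper": 0}, {"dx": 0, "dy": 0, "dz": 0, "wx": 0, "wy": 0, "wz": 0, "gripper": 0}, {"dx": 0, "dy": 0, "dz": 0, "wx": 0, "wy": 0, "wz": 0, "gripper": 0.15}, {"dx": 0, "dy": 0, "dz": 0, "wx": 0, "wy": 0, "wz": 0, "gripper": 0.3}, {"dx": 0, "dy": 0, "dz": 0, "wx": 0, "wy": 0, "wz": 0, "gripper": 0.5}, {"dx": 0, "dy": 0, "dz": 0, "wx": 0, "wy": 0, "wz": 0, "gripper": 0.5}, {"dx": 0, "dy": 0, "dz": -0.5, "wx": 0, "wy": 0, "wz": 0, "gripper": 0.5}, {"dx": 0, "dy": 0, "dz": -1, "wx": 0, "wy": 0, "wz": 0, "gripper": 0.5}]'

```text
time: 22.65
tool_pos: [434.9, -71.8, 220.0]
eef_rot: [[0.996, 0.091, -0.003], [0.091, -0.996, -0.0], [-0.003, -0.0, -1.0]]
ft_force: [0.6, 0.6, 1.1]
finger_gap: 0.502
grip_force: 0.0
```

Request:
jog_arm --increments '[{"dx": 0, "dy": 0, "dz": -1, "wx": 0, "wy": 0, "wz": 0, "gripper": 0.5}, {"dx": 1, "dy": 0, "dz": -1, "wx": 0, "wy": 0, "wz": 0, "gripper": 0.5}, {"dx": 1, "dy": 0, "dz": -1, "wx": 0, "wy": 0, "wz": 0, "gripper": 0.5}, {"dx": 1, "dy": 0, "dz": -1, "wx": 0, "wy": 0, "wz": 0, "gripper": 0.5}, {"dx": 0, "dy": 0, "dz": -1, "wx": 0, "wy": 0, "wz": 0, "gripper": 0.5}, {"dx": 0, "dy": 0, "dz": 0, "wx": 0, "wy": 0, "wz": 0, "gripper": 0.5}, {"dx": 0, "dy": 0, "dz": 0, "wx": 0, "wy": 0, "wz": 0, "gripper": 0.5}]'

```text
time: 23.35
tool_pos: [525.0, -63.5, 370.5]
eef_rot: [[0.996, 0.092, 0.0], [0.092, -0.996, 0.001], [0.0, -0.001, -1.0]]
ft_force: [-0.7, -0.9, -0.7]
finger_gap: 0.503
grip_force: 0.0
```

```bash
python3 - <<'E'
from h import *
s=status.state();print({k:np.round(s[k],3).tolist() for k in("time","tool_pos","ft_force","finger_gap")})
im,d,T=wrist();cv2.imwrite("pics/w13.png",cv2.resize(im[:,:,::-1],(800,600)))
P=wpts(d,T);o=np.array([640.3,-31.9]);a=np.deg2rad(5.3);R=np.array([[np.cos(a),np.sin(a)],[-np.sin(a),np.cos(a)]])
L=(P[...,:2]-o)@R.T;M=(abs(L[...,0])<60)&(L[...,1]>-75)&(L[...,1]<108)
for h in(79.5,70.5,61.5):
    k=cv2.morphologyEx((M&(abs(P[...,2]-h)<1.8)).astype(np.uint8),cv2.MORPH_OPEN,np.ones((3,3)));n,l,st,c=cv2.connectedComponentsWithStats(k)
    for i in range(1,n):
        if st[i,4]>60:
            q=L[l==i];print(h,np.median(P[l==i][:,2]).round(1),"x",np.percentile(q[:,0],[1,99]).round(1),"y",np.percentile(q[:,1],[1,99]).round(1))
k=(abs(P[...,0]-440)<90)&(abs(P[...,1]+72)<40)&(P[...,2]>3)&(P[...,2]<30);q=P[k];print("pen",len(q),np.percentile(q[:,2],[50,98]),cv2.minAreaRect(q[:,:2].astype(np.float32)))
E
```

```text
{'time': 23.35, 'tool_pos': [524.992, -63.529, 370.487], 'ft_force': [-0.706, -0.891, -0.715], 'finger_gap': 0.503}
79.5 79.4 x [-39.3  40.1] y [ 91.1 103.4]
79.5 79.6 x [-11.   12.8] y [-17.7  -4. ]
70.5 70.4 x [-22.8  21.6] y [82.5 90.9]
61.5 61.5 x [-20.9  20.8] y [33.5 83.6]
pen 603 [7.70700516 9.56068602] ((435.4710693359375, -71.42293548583984), (133.3018035888672, 8.703871726989746), 5.061426639556885)
```

View pics/w13.png

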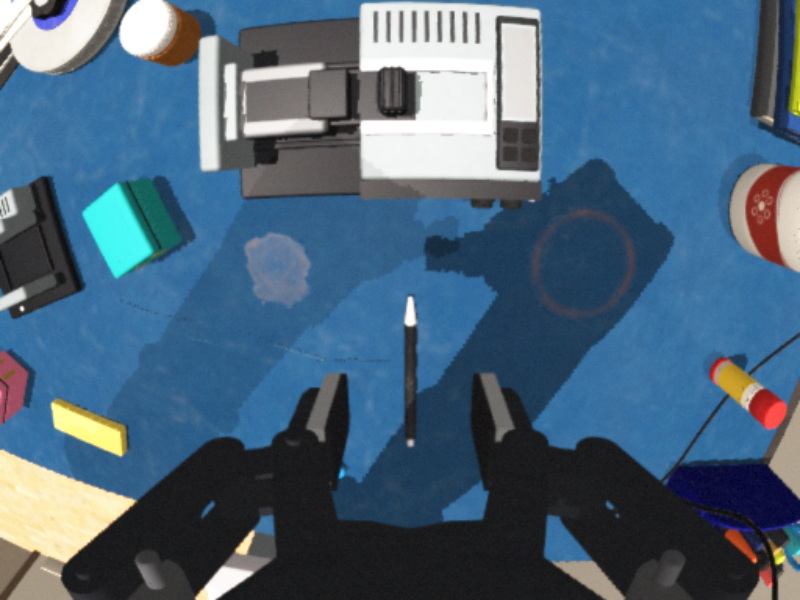

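The meter at (370,100) holds the pack under the keeper and the lock grip is at (392,90). The pen lies on the desk at (410,370), clear of everything. By vision the lock has travelled 37.5 ± 1 mm, though the TCP moved 39, so I'll verify from the same viewpoint as before.

Request:
jog_arm --increments '[{"dx": 0, "dy": 0, "dz": 0, "wx": 0, "wy": 0, "wz": -0.095, "gripper": 0.9}, {"dx": 0, "dy": 0, "dz": 0, "wx": 0, "wy": 0, "wz": -0.095, "gripper": 0.9}, {"dx": 0, "dy": 0, "dz": 0, "wx": 0, "wy": 0, "wz": -0.095, "gripper": 0.9}, {"dx": 0, "dy": 0, "dz": 0, "wx": 0, "wy": 0, "wz": -0.095, "gripper": 0.9}, {"dx": 0, "dy": 0, "dz": 0, "wx": 0, "wy": 0, "wz": -0.095, "gripper": 0.9}, {"dx": 0, "dy": 0, "dz": 0, "wx": 0, "wy": 0, "wz": -0.095, "gripper": 0.9}, {"dx": 0, "dy": 0, "dz": 0, "wx": 0, "wy": 0, "wz": -0.095, "gripper": 0.9}, {"dx": 0, "dy": 0, "dz": 0, "wx": 0, "wy": 0, "wz": -0.095, "gripper": 0.9}]'

```text
time: 24.2
tool_pos: [524.3, -63.4, 369.2]
eef_rot: [[0.276, 0.961, -0.002], [0.961, -0.276, 0.001], [-0.0, -0.002, -1.0]]
ft_force: [0.6, -0.2, -0.0]
finger_gap: 0.9
grip_force: 0.0
```

Request:
jog_arm --increments '[{"dx": 0, "dy": 0, "dz": 0, "wx": 0, "wy": 0, "wz": -0.095, "gripper": 0.9}, {"dx": 0, "dy": 0, "dz": 0, "wx": 0, "wy": 0, "wz": -0.095, "gripper": 0.9}, {"dx": 0, "dy": 0, "dz": 0, "wx": 0, "wy": 0, "wz": -0.05, "gripper": 0.9}, {"dx": 0.1, "dy": 0.99, "dz": 0.72, "wx": 0, "wy": 0, "wz": 0, "gripper": 0.9}, {"dx": 0.1, "dy": 0.99, "dz": 0.72, "wx": 0, "wy": 0, "wz": 0, "gripper": 0.9}, {"dx": 0.1, "dy": 0.99, "dz": 0.72, "wx": 0, "wy": 0, "wz": 0, "gripper": 0.9}, {"dx": 0.1, "dy": 0.99, "dz": 0.71, "wx": 0, "wy": 0, "wz": 0, "gripper": 0.9}, {"dx": 0, "dy": 0, "dz": 0, "wx": 0, "wy": 0, "wz": 0, "gripper": 0.9}]'

```text
time: 25.0
tool_pos: [643.4, -38.8, 279.1]
eef_rot: [[-0.094, 0.996, -0.006], [0.996, 0.094, 0.0], [0.001, -0.006, -1.0]]
ft_force: [0.5, 0.6, -0.3]
finger_gap: 0.899
grip_force: 0.0
```

Request:
jog_arm --increments '[{"dx": 0, "dy": 0, "dz": 0, "wx": 0, "wy": 0, "wz": 0, "gripper": 0.9}, {"dx": 0, "dy": 0, "dz": 0, "wx": 0, "wy": 0, "wz": 0, "gripper": 0.9}]'

```text
time: 25.2
tool_pos: [641.4, -41.5, 284.3]
eef_rot: [[-0.09, 0.996, -0.001], [0.996, 0.09, -0.0], [0.0, -0.001, -1.0]]
ft_force: [0.2, -0.5, -0.3]
finger_gap: 0.9
grip_force: 0.0
```

```bash
python3 - <<'E'
from h import *
def meas(P,tp,er):
    f=(P-tp)@np.array(er)
    m=cv2.morphologyEx(((abs(P[...,2]-79.5)<1.8)&(abs(f[...,0])<30)&(abs(f[...,1])<25)).astype(np.uint8),cv2.MORPH_OPEN,np.ones((3,3)))>0
    q=f[m];g=P[m];print(m.sum(),"tool x",np.percentile(q[:,0],[1,50,99]).round(2),"tool y",np.percentile(q[:,1],[1,99]).round(2),"world",np.r_[g[:,:2].mean(0)].round(2))
s=status.state();print({k:np.round(s[k],3).tolist() for k in("time","tool_pos","eef_rot")})
im,d,T=wrist();P=wpts(d,T);meas(P,s["tool_pos"],s["eef_rot"])
z=np.load("pics/w8.npz");Tt=z["T"]@np.linalg.inv(camera_params("wrist")["T_tool_cam"]);meas(wpts(z["d"],z["T"]),Tt[:3,3],Tt[:3,:3])
E
```

```text
{'time': 25.2, 'tool_pos': [641.435, -41.494, 284.286], 'eef_rot': [[-0.09, 0.996, -0.001], [0.996, 0.09, -0.0], [0.0, -0.001, -1.0]]}
670 tool x [-6.27  0.46  6.73] tool y [-10.68  12.68] world [642.31 -40.97]
693 tool x [-7.4   0.62  7.26] tool y [-10.52  12.74] world [645.2  -79.44]
```

The same-view comparison puts the lock travel at 38.6 mm, which is home. The arm is clear, so I'm handing in.

```bash
python3 -c "
from workcell import job
print(job.sign_off())"
```

```text
the job is handed in; nothing more can be done
None
```

The job is handed in at about 25 s, no verdict returned: by my measurements the pack is in the bay and locked (lock travel 38.6 of 39 mm), and the pen is back on the desk; the press showed only as force (9 N at the stop), and I did not check that the button sprang back.

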